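Load a ratchet clamp with keyed riser blocks

ROBOT

A 6-joint arm with a two-finger parallel gripper is mounted at the origin on the work surface. World frame = base frame: x ahead of the robot, y to its left, z up, the work surface at z = 0. Lengths are in m, angles in rad, forces in N, time in s.
With the tool pointing down it reaches from about 0.35 to 0.775 m from the base axis. Payload 7.3 kg.
Tool frame: the origin (TCP) lies at the very end of the fingers, on their centre line; the grasp point (between the pads) lies 19 mm behind it; z points along the fingers, x is the direction in which the jaws open and shut, and the axes are right-handed (so a half turn about z gives the same grasp; the last joint's range is limited). The gripper opens to 92 mm and grips with 3 to 60 N. Pads are 19 mm wide; open, the fingers measure 130 mm over their backs; the gripper's body (75 mm by 190 mm) begins 47 mm behind the grasp point.
Start: joints at [1.12, 0.342, 1.524, -0, 1.275, -0.146], TCP at [0.158, 0.501, 0.227] pointing down, gripper open.
Joint ranges: [-2.53, 2.53], [-0.77, 2.02], [0.04, 2.7], [-1, 4.14], [0.28, 2.66], [-3.11, 3.11]. Speed limits (rad/s): [2.57, 2.57, 3.14, 3.14, 3.14, 3.14].

INTERFACE

Orientations are given as [roll, pitch, yaw] about the fixed x, y, z axes, in that order (R = Rz(yaw) Ry(pitch) Rx(roll)).
In Python, from cell import robot, read_camera, nets gives the robot as it stands. The module is installed in compiled form; this text tells all that it offers.
- The arm moves only by the tool carry_out, never from a script. Its arguments are lists of equal length, an entry for each row: "translation": the shift along the tool's x, y, z in m, a list of three; "turn": the turn, a rotation vector about the tool's x, y, z in rad, a list of three; "gripper": the gripper's target within -1 to 1 (shut at 1, half-way at 0, fully open at -1). A call has 1 to 10 rows; each row shifts and turns the commanded pose from where the row before left it, along the tool's axes as they then stand; what a row does not reach is not made up. A row lasts 1/10 s, in which the tool goes at most 50 mm and 8.59 degrees, less where a joint would pass 70% of its speed; a pose out of reach is approached as far as the arm can. A call with a gripper value outside its range is refused whole. The fingers move at their own pace and stop on an object; "squeeze" is the grip in N (left out, the last holds). Time passes only in rows, so rows that do not move let the fingers close. It gives the time, the measured TCP pose, the force and the opening at its end, in the units of the state.
- robot.observe(): the state, without advancing time (a new reading comes with each control period).
- read_camera(name): name is "scene" or "top" or "wrist"; returns a dict with "img" (480x640x3 uint8, red, green, blue), "fx", "fy", "cx", "cy" (pixels), "world_from_camera" (4x4, takes a point from camera to world coordinates). Camera axes: x right, y down, z forward; pixel columns grow to the right and rows downward; lengths in m; the calibration is good to about 2 mm. A picture is of the moment at which its call begins. There is no depth.
- robot.hand_in(): hands the job in, once; it reports no verdict.
Trained networks look in a picture, given as the dict that the camera call returned (one of the last four; its "shot" number tells which), for a name from the list of things; names that differ only in an ending like _2 or _b are one class to them, and where a whole thing is asked for, a point or a joint stands for the part that bears it (a point fixed in the world has none). Each returns a list of dicts, best first, with "score" (0 to 1); they miss things now and then, are a little off and sometimes report something else, mostly with a low value. They report only what shows in the picture. A call takes as long as a camera call. They do not tell look-alikes from the thing itself.
- nets.regions_of(picture, name): "region" (480x640 bool, what is visible of it) and "pixel" ([column, row] in pixels, amid what is visible of it).
- nets.tip_of(picture, name): "pixel" ([column, row] in pixels: a listed point, or the origin of a listed thing).
The state is a dict: "time": time; "qpos": joint angles; "qvel": joint speeds; "joint_efforts": joint torques, N m; "tool_pos": TCP position; "tool_rot": TCP orientation; "contact_force": force on the tool from outside, world axes, zero at the start; "torque": the same for the moment, N m; "opening": finger opening in m.
Only numpy, scipy, OpenCV 4.12 (cv2) and the standard library are available. Lean on these libraries where they do the work, as an engineer would, in place of code of your own. Each camera call takes 0.05 s, during which the arm holds its last target. There are 200 camera calls.

TASK

Load the blue ratchet clamp: throw its yellow-knobbed pawl off the wheel, wind the wheel back by its red crank until the jaw is fully open, and stack all the riser blocks in one pile on the bed, every block fully seated over the orange key of the bed or block below. Then wind the jaw in again until it is snug against the pile, and leave the pawl dropped back into the wheel's teeth. Leave the glue bottle, the hammer and the carton where they are.

Things in the scene. Friction and masses are not known exactly. Their poses are not given: they have to be found in the camera images.
- clamp: blue ratchet clamp fixed to the bench; base plate 110 mm wide, 15 thick, x = -95 to 355 mm; origin on the bench under the bed's centre, z up. Along +x: fence (60 mm wide, 95 high, inner face at x = -62.5 mm), bed, sliding jaw, ratchet wheel (axis at x = 195), pawl (hinge at x = 283)
- bed (a point): centre of the bed's top, 15 mm above the bench, the clamp's axes. The bed bears an orange key like the blocks' (44 x 14 x 10 mm, centred at x = -25 mm, y = 0): a block seated on it has its origin here and its axes along the clamp's, red end to the fence
- jaw (a joint): slide of the blue jaw (58 mm wide, 22 thick, up to 94 above the bench), m, driven by the wheel only, 17.2 mm per rad. 0 = fully in (the start), face at clamp x = 35 mm, overhanging the blocks' place; 0.060 = fully open, face at x = 95 mm. It meets a seated block at 0.023 to 0.027
- jaw_face (a point): centre of the jaw's face that presses on the blocks
- wheel (a joint): ratchet wheel 142 mm across, upright axis, 12 brass saw teeth on top up to 40 mm above the bench; rad. Counter-clockwise from above is positive and winds BACK (opens the jaw). 0 at the start, stop at 3.49. Stiff (0.1 N m), stays where left. Pawl down, it cannot turn back beyond the next tooth (at once at the start) but can be wound in, clicking
- wheel_axis (a point): on the wheel's axis, 40 mm above the bench
- crank_top (a point): centre of the top of the wheel's red crank grip: upright round sleeve, spins freely on its spindle, 24 mm in diameter, from 44 to 117 mm above the bench, 40 mm from the wheel's axis. At wheel = 0 it is at +80 degrees about the axis from the clamp's +x (counter-clockwise); wound back, it swings past the jaw's side to 280 degrees
- pawl (a joint): holding pawl, rad: tumbler hinged about the clamp's y axis, 48 mm above the bench; blade to the wheel, 50 mm arm with knob. 0 (start) = blade down in the teeth, arm leaning 35 degrees towards the wheel; 1.30 = thrown off, leaning 39 degrees away. Its weight holds it at either end; it tips over near 0.7. Under 2 N at the knob moves it. On a tooth it reads up to 0.3
- pawl_knob (a point): centre of the pawl's yellow ball knob, 22 mm in diameter: 89 mm above the bench at clamp x = 254 mm when down, 87 mm at x = 315 mm when off, arcing up to 98 mm between
- riser1: pale plywood riser block 120 x 60 x 30 mm (x, y, z), 0.1-0.2 kg, origin at its underside's centre, red band at its -x end; lies flat, any heading. Orange key 44 x 14 x 10 mm on top and closed pocket 49 x 19 mm, 12 deep, below, both centred at x = -25 mm. Seated on a key it lies flat, 30 mm (underside to underside) above the block below; turned round or off the key it stands 10 mm proud. None if absent
- riser2: pale plywood riser block 120 x 60 x 30 mm (x, y, z), 0.1-0.2 kg, origin at its underside's centre, red band at its -x end; lies flat, any heading. Orange key 44 x 14 x 10 mm on top and closed pocket 49 x 19 mm, 12 deep, below, both centred at x = -25 mm. Seated on a key it lies flat, 30 mm (underside to underside) above the block below; turned round or off the key it stands 10 mm proud. None if absent
- riser3: pale plywood riser block 120 x 60 x 30 mm (x, y, z), 0.1-0.2 kg, origin at its underside's centre, red band at its -x end; lies flat, any heading. Orange key 44 x 14 x 10 mm on top and closed pocket 49 x 19 mm, 12 deep, below, both centred at x = -25 mm. Seated on a key it lies flat, 30 mm (underside to underside) above the block below; turned round or off the key it stands 10 mm proud. None if absent
- riser4: pale plywood riser block 120 x 60 x 30 mm (x, y, z), 0.1-0.2 kg, origin at its underside's centre, red band at its -x end; lies flat, any heading. Orange key 44 x 14 x 10 mm on top and closed pocket 49 x 19 mm, 12 deep, below, both centred at x = -25 mm. Seated on a key it lies flat, 30 mm (underside to underside) above the block below; turned round or off the key it stands 10 mm proud. None if absent
- glue: glue bottle, 60 mm across, 170 mm tall, standing; origin under its centre; leave alone
- mallet: hammer, 260 mm long, lying on the bench; leave alone
- carton: cardboard carton of screws 110 x 80 x 60 mm; origin under its centre; leave alone
Not all that is in view belongs to the job. Leave any black look-alike of the riser4 alone.

How it is judged:
By the outcome, as a careful person would: the job done as asked, in the order asked, and still so for the second after the job is handed in, with the robot touching nothing.
Of riser1, riser2, riser3, riser4 only 3 to 4 are there at a start; the rules pass over those that are not, and their reading is None.
At some moment in a run one of riser1, riser2, riser3, riser4 may be knocked a few centimetres aside while the robot is not near it.
Once in a run the grip may slacken for a moment while it holds something.
It also fails if it takes over 192 s, if anything falls off the work surface, if the arm or the gripper's body presses on something with over 40 N, if the wrist force passes 120 N, or if a joint passes its speed limit or range.

## Working session

There is one attempt and no reset: what is moved stays moved. The work goes in short steps, Python scripts to look and compute and a tool call to move; the robot and the scene stay as the last step left them, time stands still between calls to the robot, and variables do not carry over. Pictures are saved under pics/ and viewed, about 12 in all and at most 16, crops included, and the job is handed in when it is done.

Besides the shell and the picture viewer there is one more tool, called after "Call:" in YAML: its name, and indented under it one key for each argument. carry_out: Moves the arm, as the interface text tells. Its arguments: {"type":"object","properties":{"translation":{"type":"array","items":{"type":"array","items":{"type":"number"}}},"turn":{"type":"array","items":{"type":"array","items":{"type":"number"}}},"gripper":{"type":"array","items":{"type":"number"}},"squeeze":{"type":"number"}},"required":["translation","turn","gripper"]}

```bash
mkdir -p pics; cat > h.py <<'E'
import numpy as np, cv2
from cell import robot, read_camera, nets
from scipy.spatial.transform import Rotation as R
def ray(p,px):
    T=np.array(p["world_from_camera"]);d=np.array([(px[0]-p["cx"])/p["fx"],(px[1]-p["cy"])/p["fy"],1.])
    return T[:3,3],T[:3,:3]@d
def atz(p,px,z):
    o,d=ray(p,px);return o+d*(z-o[2])/d[2]
def proj(p,X):
    T=np.array(p["world_from_camera"]);c=T[:3,:3].T@(np.array(X)-T[:3,3])
    return [p["fx"]*c[0]/c[2]+p["cx"],p["fy"]*c[1]/c[2]+p["cy"]]
def tri(l):
    A=np.zeros((3,3));b=np.zeros(3)
    for o,d in l:
        d=d/np.linalg.norm(d);M=np.eye(3)-np.outer(d,d);A+=M;b+=M@o
    return np.linalg.solve(A,b)
def save(p,n,crop=None,s=1):
    im=p["img"][:,:,::-1]
    if crop: im=im[crop[1]:crop[3],crop[0]:crop[2]]
    cv2.imwrite("pics/"+n,cv2.resize(im,None,fx=s,fy=s,interpolation=cv2.INTER_CUBIC))
E
python3 - <<'E'
from h import *
np.set_printoptions(precision=4,suppress=True)
o=robot.observe();print({k:np.round(v,3) for k,v in o.items()})
t=read_camera("top");s=read_camera("scene")
for p,n in((t,"top"),(s,"scene")):
    save(p,n+"1.png");print(n,np.array(p["world_from_camera"]),p["fx"])
    for k in["clamp","bed","jaw_face","wheel_axis","crank_top","pawl_knob","riser1","riser4","glue","mallet","carton"]:
        print(k,[(np.round(r["pixel"]).tolist(),round(r["score"],2)) for r in nets.tip_of(p,k)[:6]])
E
```

```text
{'time': np.float64(0.0), 'qpos': array([ 1.12 ,  0.343,  1.525,  0.   ,  1.275, -0.146]), 'qvel': array([-0.   ,  0.   ,  0.001, -0.001,  0.001,  0.   ]), 'joint_efforts': array([ -0.001, -43.123, -24.422,   0.072,   0.056,  -0.   ]), 'tool_pos': array([0.157, 0.5  , 0.226]), 'tool_rot': array([-3.141,  0.001,  1.266]), 'contact_force': array([-0.073,  0.249, -0.866]), 'torque': array([ 0.024, -0.007, -0.006]), 'opening': np.float64(0.092)}
top [[-0.0462 -0.9745  0.2196  0.3391]
 [-0.9989  0.0455 -0.0083 -0.0129]
 [-0.0019 -0.2198 -0.9756  1.4145]
 [ 0.      0.      0.      1.    ]] 597.5790478718053
clamp [([387.0, 253.0], 0.57), ([246.0, 178.0], 0.49)]
bed [([386.0, 250.0], 0.83)]
jaw_face [([248.0, 174.0], 0.64), ([201.0, 325.0], 0.47)]
wheel_axis [([306.0, 247.0], 0.94)]
crank_top [([299.0, 259.0], 0.8)]
pawl_knob [([277.0, 242.0], 0.73), ([442.0, 318.0], 0.49)]
riser1 [([276.0, 328.0], 0.96), ([504.0, 321.0], 0.84), ([497.0, 211.0], 0.82), ([201.0, 325.0], 0.63), ([445.0, 319.0], 0.63), ([351.0, 328.0], 0.6)]
riser4 [([276.0, 328.0], 0.96), ([504.0, 321.0], 0.84), ([497.0, 211.
[... 262 characters left out ...]
.1933  0.2752]
 [ 0.0001 -0.5012 -0.8653  1.4173]
 [ 0.      0.      0.      1.    ]] 530.9580214882866
clamp [([279.0, 232.0], 0.65)]
bed [([276.0, 233.0], 0.88)]
jaw_face [([288.0, 229.0], 0.59)]
wheel_axis [([347.0, 229.0], 0.71)]
crank_top [([346.0, 231.0], 0.58)]
pawl_knob [([355.0, 253.0], 0.51), ([217.0, 197.0], 0.3)]
riser1 [([326.0, 204.0], 0.97), ([269.0, 180.0], 0.87), ([434.0, 242.0], 0.79), ([381.0, 219.0], 0.66), ([185.0, 224.0], 0.58)]
riser4 [([326.0, 204.0], 0.97), ([269.0, 180.0], 0.87), ([434.0, 242.0], 0.79), ([381.0, 219.0], 0.66), ([185.0, 224.0], 0.58)]
glue [([218.0, 198.0], 0.73)]
mallet [([358.0, 333.0], 0.63), ([220.0, 198.0], 0.35)]
carton [([464.0, 309.0], 0.67)]
```

View pics/top1.png

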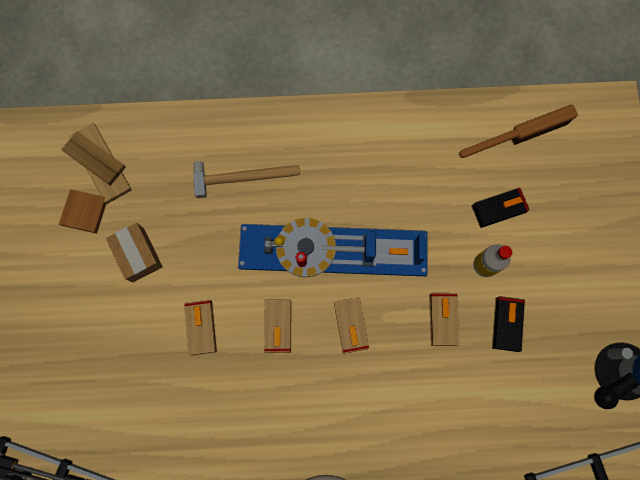

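View pics/scene1.png

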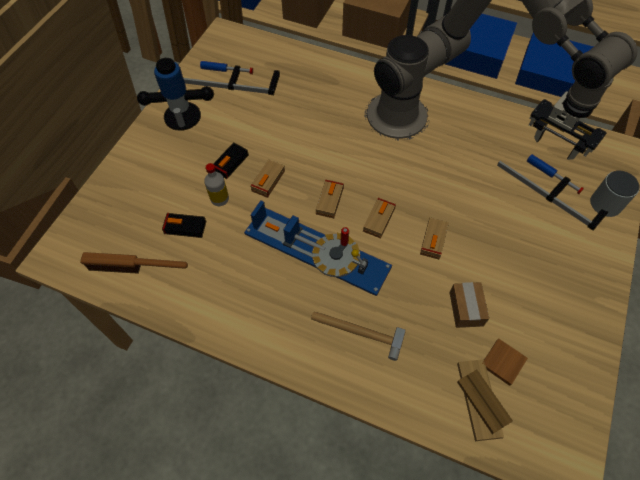

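```bash
cat >> h.py <<'E'
from scipy.optimize import least_squares, minimize
def box(x,y,a,z0=0,key=True):
    c,s=np.cos(a),np.sin(a)
    P=[[u*.06,v*.03,w] for u in(-1,1) for v in(-1,1) for w in(0,.03)]
    K=[[-.025+u*.022,v*.007,w] for u in(-1,1) for v in(-1,1) for w in(.03,.04)]
    f=lambda L:[[x+c*p[0]-s*p[1],y+s*p[0]+c*p[1],z0+p[2]] for p in L]
    return f(P),f(K)
def hull(p,L):
    m=np.zeros((480,640),np.uint8);q=np.array([proj(p,X) for X in L])
    cv2.fillConvexPoly(m,np.round(cv2.convexHull(q.astype(np.float32))*16).astype(np.int32),1,cv2.LINE_8,4);return m>0
def orange(p):
    h=cv2.cvtColor(p["img"],cv2.COLOR_RGB2HSV);return cv2.inRange(h,(8,170,120),(20,255,255))
def fit(p,reg,x0,z0=0):
    og=cv2.bitwise_and(orange(p),(cv2.dilate(reg.astype(np.uint8),np.ones((5,5)))*255))>0
    def c(v):
        A,K=box(v[0],v[1],v[2],z0);m=hull(p,A)|hull(p,K);k=hull(p,K[1::2]);
        f=lambda a,b:1-(a&b).sum()/max(1,(a|b).sum())
        return f(m,reg)+.5*f(k,og)
    r=minimize(c,x0,method="Nelder-Mead",options=dict(initial_simplex=np.array(x0)+np.vstack([np.zeros(3),np.diag([.01,.01,.15])]),xatol=1e-4,fatol=1e-4))
    return r.x,r.fun
E
cat > look.py <<'E'
from h import *
np.set_printoptions(precision=4,suppress=True)
t=read_camera("top");s=read_camera("scene")
C={"bed":(0,0,.015),"wheel_axis":(.195,0,.04),"crank_top":(.195+.04*np.cos(np.radians(80)),.04*np.sin(np.radians(80)),.117),"pawl_knob":(.254,0,.089)}
obs=[]
for p in(t,s):
    for k,X in C.items():
        r=nets.tip_of(p,k)
        if r: obs.append((p,k,X,r[0]["pixel"]))
def Q(v,X): c,q=np.cos(v[2]),np.sin(v[2]);return [v[0]+c*X[0]-q*X[1],v[1]+q*X[0]+c*X[1],X[2]]
f=lambda v:np.concatenate([np.subtract(proj(p,Q(v,X)),px) for p,k,X,px in obs])
r=least_squares(f,[.45,-.1,1.57],loss="soft_l1");print("clamp",r.x);print(np.round(f(r.x).reshape(-1,2),1).tolist())
for p in(t,s):
    for r in nets.regions_of(p,"riser1")[:7]:
        px=np.array(r["pixel"]);w=atz(p,px,.02);g=p["img"][int(px[1]),int(px[0])]
        b=min((fit(p,r["region"],[w[0],w[1],a]) for a in(0,1.57,3.14,-1.57)),key=lambda z:z[1])
        print(px.round(),round(r["score"],2),b[0],round(b[1],3),p["img"][r["region"]].mean(0).round())
for k in("glue","mallet","carton"):
    for p in(t,s):print(k,[atz(p,r["pixel"],.0) for r in nets.tip_of(p,k)[:1]])
E
python3 look.py
```

```text
clamp [ 0.6056 -0.1794  1.4825]
[[-0.5, 0.3], [1.3, 0.1], [1.3, 0.4], [-0.1, 0.5], [0.2, 0.2], [0.6, 0.4], [-1.7, 0.7], [1.0, 3.9]]
[505. 325.] 0.92 [ 0.4209 -0.4429  2.9487] 0.176 [36. 24. 16.]
[199. 327.] 0.87 [0.4453 0.2709 3.2092] 0.183 [130.  96.  55.]
[500. 208.] 0.71 [ 0.6991 -0.4562  1.8647] 0.198 [33. 20. 13.]
[444. 319.] 0.68 [ 0.4367 -0.2949  3.0823] 0.146 [127.  94.  53.]
[329. 196.] 0.93 [ 0.4309 -0.0825  0.1345] 0.157 [106.  77.  41.]
[267. 177.] 0.86 [ 0.4339 -0.2998  3.0761] 0.148 [100.  72.  38.]
[228. 154.] 0.81 [ 0.4155 -0.4478  2.9624] 0.271 [29. 17.  9.]
[185. 224.] 0.67 [ 0.6992 -0.4606  1.8409] 0.249 [27. 16.  9.]
[438. 237.] 0.63 [0.4421 0.2682 3.1988] 0.187 [108.  78.  42.]
[382. 217.] 0.55 [ 0.4372  0.088  -0.0226] 0.167 [106.  77.  41.]
glue [array([ 0.5589, -0.4154,  0.    ])]
glue [array([ 0.5601, -0.4165,  0.    ])]
mallet [array([0.8152, 0.1545, 0.    ])]
mallet [array([0.813 , 0.1597, 0.    ])]
carton [array([0.6242, 0.4203, 0.    ])]
carton [array([ 0.5753,  0.0562, -0.    ])]
```

```bash
cat > go.py <<'E'
# go.py c X Y Z YAW (clamp frame, mm/deg) | go.py w X Y Z YAW (world)
import sys;from h import *
import json,os
a=json.load(open("clamp.json"))
def go(fr,x,y,z,yaw):
    X=np.array([x,y,z])/1000;ps=np.radians(yaw)
    if fr=="c":
        c,s=np.cos(a[2]),np.sin(a[2]);X=np.array([a[0]+c*X[0]-s*X[1],a[1]+s*X[0]+c*X[1],X[2]]);ps+=a[2]-np.pi/2
    o=robot.observe();Rm=R.from_euler("xyz",o["tool_rot"]).as_matrix()
    Rt=R.from_euler("xyz",[np.pi,0,ps]).as_matrix()
    d=X-o["tool_pos"]
    print("world target",X.round(4),"shift now-frame mm",(Rm.T@d*1000).round(1),"| shift after turn mm",(Rt.T@d*1000).round(1),"turn",R.from_matrix(Rm.T@Rt).as_rotvec().round(3))
if __name__=="__main__": go(sys.argv[1],*map(float,sys.argv[2:6]))
E
echo "[0.6056,-0.1794,1.4825]">clamp.json; python3 go.py c 150 0 300 0
```

```text
world target [ 0.6188 -0.03    0.3   ] shift now-frame mm [-367.9  599.3  -73.3] | shift after turn mm [506.3 488.1 -73.3] turn [-0.    -0.     1.354]
```

Call:
carry_out:
  translation:
    - [0, 0, -0.0073]
    - [0, 0, -0.0073]
    - [0, 0, -0.0073]
    - [0, 0, -0.0073]
    - [0, 0, -0.0073]
    - [0, 0, -0.0073]
    - [0, 0, -0.0073]
    - [0, 0, -0.0073]
    - [0, 0, -0.0073]
    - [0, 0, -0.0076]
  turn:
    - [0, 0, 0.135]
    - [0, 0, 0.135]
    - [0, 0, 0.135]
    - [0, 0, 0.135]
    - [0, 0, 0.135]
    - [0, 0, 0.135]
    - [0, 0, 0.135]
    - [0, 0, 0.135]
    - [0, 0, 0.135]
    - [0, 0, 0.139]
  gripper: [-1, -1, -1, -1, -1, -1, -1, -1, -1, -1]

```text
time: 3.1
tool_pos: [0.1575, 0.5008, 0.3003]
tool_rot: [3.142, 0.0, -0.094]
contact_force: [0.9, -0.7, 0.9]
opening: 0.0916
```

Call:
carry_out:
  translation:
    - [0.03, 0.029, 0]
    - [0.03, 0.029, 0]
    - [0.03, 0.029, 0]
    - [0.03, 0.029, 0]
    - [0.03, 0.029, 0]
    - [0.03, 0.029, 0]
    - [0.03, 0.029, 0]
    - [0.03, 0.029, 0]
    - [0.03, 0.029, 0]
    - [0.03, 0.029, 0]
  turn:
    - [0, 0, 0]
    - [0, 0, 0]
    - [0, 0, 0]
    - [0, 0, 0]
    - [0, 0, 0]
    - [0, 0, 0]
    - [0, 0, 0]
    - [0, 0, 0]
    - [0, 0, 0]
    - [0, 0, 0]
  gripper: [1, 1, 1, 1, 1, 1, 1, 1, 1, 1]
  squeeze: 30

```text
time: 4.1
tool_pos: [0.4318, 0.1841, 0.3002]
tool_rot: [-3.141, -0.0, -0.088]
contact_force: [-0.1, 1.8, -0.4]
opening: 0.0165
```

Call:
carry_out:
  translation:
    - [0.03, 0.029, 0]
    - [0.03, 0.029, 0]
    - [0.03, 0.029, 0]
    - [0.03, 0.029, 0]
    - [0.03, 0.029, 0]
    - [0.03, 0.029, 0]
    - [0.026, 0.024, 0]
    - [0, 0, 0]
  turn:
    - [0, 0, 0]
    - [0, 0, 0]
    - [0, 0, 0]
    - [0, 0, 0]
    - [0, 0, 0]
    - [0, 0, 0]
    - [0, 0, 0]
    - [0, 0, 0]
  gripper: [1, 1, 1, 1, 1, 1, 1, 1]

```text
time: 4.9
tool_pos: [0.6205, -0.0335, 0.2983]
tool_rot: [3.141, 0.001, -0.092]
contact_force: [0.3, 0.5, -0.1]
opening: 0.0007
```

```bash
cat > wl.py <<'E'
import sys;from h import *
np.set_printoptions(precision=4,suppress=True)
p=read_camera("wrist");save(p,sys.argv[1]);T=np.array(p["world_from_camera"])
print(robot.observe()["tool_pos"],T[:3,3],T[:3,2],robot.observe()["time"])
import json;a=json.load(open("clamp.json"));c,s=np.cos(a[2]),np.sin(a[2])
def cl(X):d=X[:2]-a[:2];return np.array([c*d[0]+s*d[1],-s*d[0]+c*d[1]])*1000
for k,z in[("bed",.015),("wheel_axis",.04),("crank_top",.117),("pawl_knob",.089),("jaw_face",.06)]:
    for r in nets.tip_of(p,k)[:2]:print(k,np.round(r["pixel"]),round(r["score"],2),"clamp xy",cl(atz(p,r["pixel"],z)))
n,l,st,ce=cv2.connectedComponentsWithStats(orange(p))
for i in range(1,n):
    if st[i,4]>60:print("orange",ce[i].round(),st[i,4],"clamp@25",cl(atz(p,ce[i],.025)))
E
python3 wl.py w1.png
```

```text
[ 0.6193 -0.0315  0.2987] [0.6267 0.0316 0.4547] [-0.0236 -0.2463 -0.9689] 4.95
wheel_axis [323. 144.] 0.82 clamp xy [199.6133   2.9622]
crank_top [271. 142.] 0.7 clamp xy [202.9938  44.9058]
crank_top [174. 245.] 0.16 clamp xy [114.0852 134.7724]
pawl_knob [324.  77.] 0.89 clamp xy [257.6765   0.9713]
jaw_face [172. 241.] 0.74 clamp xy [102.1906 160.2603]
orange [111.  90.] 679 clamp@25 [253.3272 220.8792]
orange [141. 256.] 517 clamp@25 [ 75.0355 211.2659]
```

```bash
python3 go.py c 225 0 84 0
```

```text
world target [0.6254 0.0447 0.084 ] shift now-frame mm [  0.8 -73.6 216.6] | shift after turn mm [  0.8 -73.7 216.6] turn [-0.    -0.001  0.002]
```

Call:
carry_out:
  translation:
    - [0, -0.025, 0.02]
    - [0, -0.025, 0.03]
    - [0, -0.023, 0.03]
    - [0, 0, 0.03]
    - [0, 0, 0.03]
    - [0, 0, 0.03]
    - [0, 0, 0.03]
    - [0, 0, 0.016]
    - [0, 0, 0]
    - [0, 0, 0]
  turn:
    - [0, 0, 0]
    - [0, 0, 0]
    - [0, 0, 0]
    - [0, 0, 0]
    - [0, 0, 0]
    - [0, 0, 0]
    - [0, 0, 0]
    - [0, 0, 0]
    - [0, 0, 0]
    - [0, 0, 0]
  gripper: [1, 1, 1, 1, 1, 1, 1, 1, 1, 1]

```text
time: 6.2
tool_pos: [0.6253, 0.0436, 0.085]
tool_rot: [-3.141, -0.001, -0.087]
contact_force: [1.1, 0.0, 0.2]
opening: 0.0004
```

Call:
carry_out:
  translation:
    - [0, -0.008, 0]
    - [0, -0.008, 0]
    - [0, -0.008, 0]
    - [0, -0.008, 0]
    - [0, -0.008, 0]
    - [0, -0.008, 0]
    - [0, -0.008, 0]
    - [0, -0.006, 0]
    - [0, 0, 0]
    - [0, 0, 0]
  turn:
    - [0, 0, 0]
    - [0, 0, 0]
    - [0, 0, 0]
    - [0, 0, 0]
    - [0, 0, 0]
    - [0, 0, 0]
    - [0, 0, 0]
    - [0, 0, 0]
    - [0, 0, 0]
    - [0, 0, 0]
  gripper: [1, 1, 1, 1, 1, 1, 1, 1, 1, 1]

```text
time: 7.2
tool_pos: [0.6305, 0.1049, 0.0839]
tool_rot: [-3.142, 0.0, -0.088]
contact_force: [0.2, -0.0, 0.2]
opening: 0.0008
```

Call:
carry_out:
  translation:
    - [0, 0.01, -0.02]
    - [0, 0.02, -0.03]
    - [0, 0.02, -0.03]
    - [0, 0.03, -0.03]
    - [0, 0, 0]
    - [0, 0, 0]
  turn:
    - [0, 0, 0]
    - [0, 0, 0]
    - [0, 0, 0]
    - [0, 0, 0]
    - [0, 0, 0]
    - [0, 0, 0]
  gripper: [-1, -1, -1, -1, -1, -1]

```text
time: 7.8
tool_pos: [0.6236, 0.0242, 0.1945]
tool_rot: [-3.141, -0.001, -0.09]
contact_force: [-0.3, 0.5, -0.7]
opening: 0.0438
```

```bash
python3 wl.py w2.png; python3 go.py c 202 39.5 180 0
```

```text
[0.6231 0.025  0.1933] [0.6294 0.0892 0.351 ] [-0.021  -0.2453 -0.9692] 7.85
wheel_axis [323. 222.] 0.86 clamp xy [198.8504   3.4303]
wheel_axis [256. 239.] 0.26 clamp xy [185.0407  57.9358]
crank_top [258. 242.] 0.87 clamp xy [204.1979  42.3888]
crank_top [112. 151.] 0.34 clamp xy [258.6406 124.8556]
pawl_knob [324.  52.] 0.87 clamp xy [316.6717   2.1964]
orange [ 53. 155.] 1093 clamp@25 [251.8485 222.0217]
world target [0.5841 0.0253 0.18  ] shift now-frame mm [-38.8   3.9  12.9] | shift after turn mm [-38.8   4.   12.8] turn [-0.     0.002  0.001]
```

View pics/w2.png

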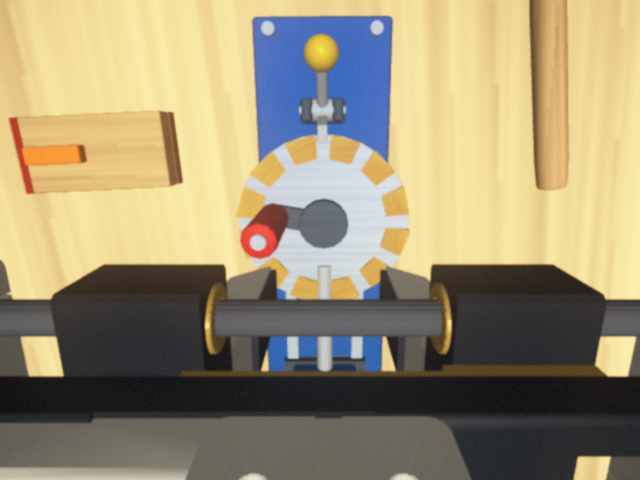

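Call:
carry_out:
  translation:
    - [-0.02, 0.001, 0.01]
    - [-0.02, 0.001, 0.01]
    - [0, 0, 0.02]
    - [0, 0, 0.025]
    - [0, 0, 0.025]
    - [0, 0, 0.02]
    - [0, 0, 0]
    - [0, 0, 0]
    - [0, 0, 0]
    - [0, 0, 0]
  turn:
    - [0, 0, 0]
    - [0, 0, 0]
    - [0, 0, 0]
    - [0, 0, 0]
    - [0, 0, 0]
    - [0, 0, 0]
    - [0, 0, 0]
    - [0, 0, 0]
    - [0, 0, 0]
    - [0, 0, 0]
  gripper: [-1, -1, -1, -1, -1, -1, 1, 1, 1, 1]
  squeeze: 30

```text
time: 9.1
tool_pos: [0.5843, 0.0266, 0.0853]
tool_rot: [-3.141, -0.002, -0.088]
contact_force: [0.4, -0.3, -0.2]
opening: 0.0644
```

Call:
carry_out:
  translation:
    - [0, 0, 0]
    - [0, 0, 0]
    - [0, 0, 0]
  turn:
    - [0, 0, 0]
    - [0, 0, 0]
    - [0, 0, 0]
  gripper: [1, 1, 1]

```text
time: 9.4
tool_pos: [0.5836, 0.0265, 0.0843]
tool_rot: [-3.142, -0.0, -0.088]
contact_force: [0.4, -0.9, 0.4]
opening: 0.0407
```

```bash
python3 - <<'E'
from h import *
import json
a=json.load(open("clamp.json"));c,s=np.cos(a[2]),np.sin(a[2])
o=robot.observe();d=np.array(o["tool_pos"])[:2]-a[:2];print("clamp",(c*d[0]+s*d[1])*1000,(-s*d[0]+c*d[1])*1000,o["tool_pos"],o["tool_rot"],o["opening"],o["contact_force"])
th=np.radians(np.arange(80,281,10));P=40*np.c_[np.cos(th),np.sin(th)]
print((-np.diff(P,axis=0)[:,::-1]).round(1).tolist())
E
```

```text
clamp 203.1983502740488 40.077276335773405 [0.58359721 0.02654085 0.08431179] [-3.14150200e+00 -4.91022895e-04 -8.80718492e-02] 0.04067893388343264 [ 0.40960296 -0.94591395  0.37877027]
[[-0.6, 6.9], [0.6, 6.9], [1.8, 6.7], [2.9, 6.3], [4.0, 5.7], [4.9, 4.9], [5.7, 4.0], [6.3, 2.9], [6.7, 1.8], [6.9, 0.6], [6.9, -0.6], [6.7, -1.8], [6.3, -2.9], [5.7, -4.0], [4.9, -4.9], [4.0, -5.7], [2.9, -6.3], [1.8, -6.7], [0.6, -6.9], [-0.6, -6.9]]
```

Call:
carry_out:
  translation:
    - [0, 0, 0]
    - [0, 0, 0]
    - [0, 0, 0]
    - [0, 0, 0]
    - [0, 0, 0]
  turn:
    - [0, 0, 0]
    - [0, 0, 0]
    - [0, 0, 0]
    - [0, 0, 0]
    - [0, 0, 0]
  gripper: [1, 1, 1, 1, 1]

```text
time: 9.9
tool_pos: [0.5808, 0.0269, 0.0839]
tool_rot: [3.142, 0.006, -0.088]
contact_force: [-8.4, -0.5, 6.8]
opening: 0.0236
```

Call:
carry_out:
  translation:
    - [-0.0006, 0.0069, 0]
    - [0.0006, 0.0069, 0]
    - [0.0018, 0.0067, 0]
    - [0.0029, 0.0063, 0]
    - [0.004, 0.0057, 0]
    - [0, 0, 0]
  turn:
    - [0, 0, 0]
    - [0, 0, 0]
    - [0, 0, 0]
    - [0, 0, 0]
    - [0, 0, 0]
    - [0, 0, 0]
  gripper: [1, 1, 1, 1, 1, 1]

```text
time: 10.5
tool_pos: [0.5878, -0.0078, 0.084]
tool_rot: [3.14, 0.004, -0.088]
contact_force: [-4.7, -4.7, 4.9]
opening: 0.0237
```

Call:
carry_out:
  translation:
    - [0.0029, 0.0049, 0]
    - [0.0047, 0.004, 0]
    - [0.0063, 0.0029, 0]
    - [0.0067, 0.0018, 0]
    - [0.0069, 0.0006, 0]
    - [0.0069, -0.0006, 0]
    - [0.0067, -0.0018, 0]
    - [0.0063, -0.0029, 0]
    - [0, 0, 0]
  turn:
    - [0, 0, 0]
    - [0, 0, 0]
    - [0, 0, 0]
    - [0, 0, 0]
    - [0, 0, 0]
    - [0, 0, 0]
    - [0, 0, 0]
    - [0, 0, 0]
    - [0, 0, 0]
  gripper: [1, 1, 1, 1, 1, 1, 1, 1, 1]

```text
time: 11.4
tool_pos: [0.6373, -0.0192, 0.084]
tool_rot: [-3.141, -0.002, -0.088]
contact_force: [0.5, 3.3, 1.8]
opening: 0.0233
```

Call:
carry_out:
  translation:
    - [0.0057, -0.004, 0]
    - [0.0049, -0.0049, 0]
    - [0.004, -0.0057, 0]
    - [0.0029, -0.0063, 0]
    - [0.0018, -0.0067, 0]
    - [0, 0, 0]
  turn:
    - [0, 0, 0]
    - [0, 0, 0]
    - [0, 0, 0]
    - [0, 0, 0]
    - [0, 0, 0]
    - [0, 0, 0]
  gripper: [1, 1, 1, 1, 1, 1]

```text
time: 12.0
tool_pos: [0.6582, 0.0076, 0.084]
tool_rot: [-3.14, -0.002, -0.087]
contact_force: [0.6, 0.5, 0.6]
opening: 0.0237
```

Call:
carry_out:
  translation:
    - [0.0006, -0.0069, 0]
    - [-0.0006, -0.0069, 0]
    - [-0.001, -0.003, 0]
    - [0, 0, 0]
  turn:
    - [0, 0, 0]
    - [0, 0, 0]
    - [0, 0, 0]
    - [0, 0, 0]
  gripper: [1, 1, 1, 1]

```text
time: 12.4
tool_pos: [0.659, 0.0206, 0.0841]
tool_rot: [3.137, -0.003, -0.088]
contact_force: [2.8, -13.2, -1.9]
opening: 0.0235
```

```bash
cat > st.py <<'E'
from h import *
import json
a=json.load(open("clamp.json"));c,s=np.cos(a[2]),np.sin(a[2])
o=robot.observe();d=np.array(o["tool_pos"])[:2]-a[:2];f=o["contact_force"]
print("clamp",np.round([(c*d[0]+s*d[1])*1000,(-s*d[0]+c*d[1])*1000,o["tool_pos"][2]*1000],1),"clampF",np.round([c*f[0]+s*f[1],-s*f[0]+c*f[1],f[2]],1),o["opening"].round(4),o["time"].round(2),"yaw-clamp",np.degrees(o["tool_rot"][2]-a[2]+np.pi/2).round(2))
E
python3 st.py
```

```text
Traceback (most recent call last):
  File "st.py", line 5, in <module>
    print("clamp",np.round([(c*d[0]+s*d[1])*1000,(-s*d[0]+c*d[1])*1000,o["tool_pos"][2]*1000],1),"clampF",np.round([c*f[0]+s*f[1],-s*f[0]+c*f[1],f[2]],1),o["opening"].round(4),o["time"].round(2),"yaw-clamp",np.degrees(o["tool_rot"][2]-a[2]+np.pi/2).round(2))
                                                                                                                                                          ^^^^^^^^^^^^^^^^^^
AttributeError: 'float' object has no attribute 'round'
```

Call:
carry_out:
  translation:
    - [0, 0, 0]
    - [0, 0, 0]
    - [0, 0, 0]
    - [0, 0, 0]
    - [0, 0, -0.02]
    - [0, 0, -0.03]
    - [0, 0, -0.03]
    - [0, 0, -0.03]
    - [0, 0, -0.03]
    - [0, 0, -0.02]
  turn:
    - [0, 0, 0]
    - [0, 0, 0]
    - [0, 0, 0]
    - [0, 0, 0]
    - [0, 0, 0]
    - [0, 0, 0]
    - [0, 0, 0]
    - [0, 0, 0]
    - [0, 0, 0]
    - [0, 0, 0]
  gripper: [-1, -1, -1, -1, -1, -1, -1, -1, -1, -1]

```text
time: 13.4
tool_pos: [0.6583, 0.0235, 0.2468]
tool_rot: [-3.141, -0.003, -0.088]
contact_force: [0.9, -0.9, 0.3]
opening: 0.0913
```

```bash
sed -i 's/o\["opening"\].round(4),o\["time"\].round(2)/round(o["opening"],4),round(o["time"],2)/' st.py; python3 st.py; python3 go.py c -50 0 240 0
```

```text
clamp [206.7 -34.6 246.8] clampF [-0.8 -1.   0.3] 0.0913 13.4 yaw-clamp 0.04
world target [ 0.6012 -0.2292  0.24  ] shift now-frame mm [-34.9 256.7   6.5] | shift after turn mm [-34.6 256.7   6.8] turn [-0.001 -0.003  0.001]
```

Call:
carry_out:
  translation:
    - [-0.005, 0.03, 0]
    - [-0.005, 0.03, 0]
    - [-0.005, 0.03, 0]
    - [-0.005, 0.03, 0]
    - [-0.005, 0.03, 0]
    - [-0.005, 0.03, 0]
    - [-0.005, 0.03, 0]
    - [0, 0.03, 0]
    - [0, 0.017, 0.006]
    - [0, 0, 0]
  turn:
    - [0, 0, 0]
    - [0, 0, 0]
    - [0, 0, 0]
    - [0, 0, 0]
    - [0, 0, 0]
    - [0, 0, 0]
    - [0, 0, 0]
    - [0, 0, 0]
    - [0, 0, 0]
    - [0, 0, 0]
  gripper: [-1, -1, -1, -1, -1, -1, -1, -1, -1, -1]

```text
time: 14.4
tool_pos: [0.5998, -0.2315, 0.2366]
tool_rot: [-3.141, 0.002, -0.091]
contact_force: [-0.6, -0.5, 0.0]
opening: 0.0915
```

Call:
carry_out:
  translation:
    - [0, 0, 0]
    - [0, 0, 0]
    - [0, 0, 0]
  turn:
    - [0, 0, 0]
    - [0, 0, 0]
    - [0, 0, 0]
  gripper: [-1, -1, -1]

```text
time: 14.7
tool_pos: [0.6008, -0.2285, 0.2382]
tool_rot: [-3.141, -0.0, -0.086]
contact_force: [0.3, -0.2, 0.4]
opening: 0.0921
```

```bash
python3 wl.py w3.png;python3 st.py
```

```text
[ 0.6008 -0.2287  0.2382] [ 0.6065 -0.1635  0.3947] [-0.0209 -0.2454 -0.9692] 14.75
bed [135. 274.] 0.59 clamp xy [-124.7675  196.3924]
jaw_face [322.  24.] 0.73 clamp xy [95.8133  5.0433]
jaw_face [130.  57.] 0.3 clamp xy [ 72.3505 155.1933]
orange [83. 54.] 992 clamp@25 [ 80.102  212.6137]
orange [326. 183.] 316 clamp@25 [-30.6987   2.333 ]
orange [142. 286.] 464 clamp@25 [-133.7937  185.9444]
clamp [-50.5   0.6 238.1] clampF [-0.2  0.1 -0.1] 0.0917 15.0 yaw-clamp 0.04
```

View pics/w3.png

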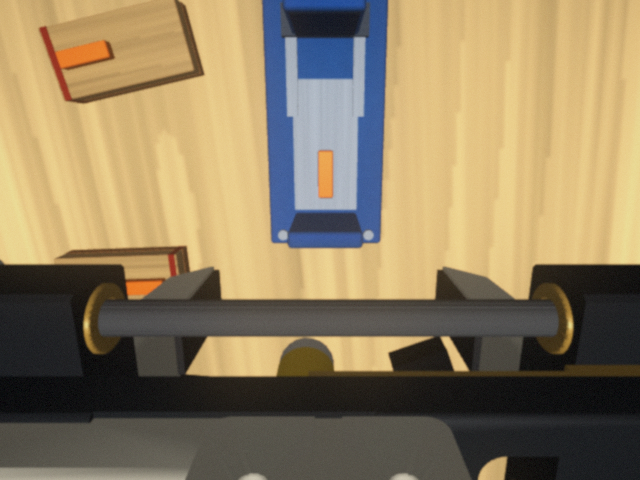

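```bash
sed -i 's/(8,170,120),(20,255,255)/(5,150,90),(19,255,255)/' h.py; python3 - <<'E'
from h import *
import json
a=json.load(open("clamp.json"));c,s=np.cos(a[2]),np.sin(a[2])
def cl(X):d=X[:2]-a[:2];return (np.array([c*d[0]+s*d[1],-s*d[0]+c*d[1]])*1000).round(1)
p=read_camera("wrist")
n,l,st,ce=cv2.connectedComponentsWithStats(orange(p))
for i in range(1,n):
    if st[i,4]>60:print("orange",ce[i].round(1),st[i].tolist(),"clamp@25",cl(atz(p,ce[i],.025)))
print(p["img"][174,326],p["img"][155,326])
for q,z in[((283,235),.015),((368,235),.015),((265,0),.015),((388,0),.015),((272,240),.015),((381,240),.015)]:print(q,cl(atz(p,q,z)))
np.save("w3.npy",p["img"])
for nm in("top","scene"):
    q=read_camera(nm);n,l,st,ce=cv2.connectedComponentsWithStats(orange(q))
    for i in range(1,n):
        if st[i,4]>20:print(nm,ce[i].round(1),st[i,4],"@25",cl(atz(q,ce[i],.025)), "w@40",atz(q,ce[i],.04).round(4))
E
```

```text
orange [75.9 56.2] [39, 25, 75, 75, 1615] clamp@25 [ 77.7 218.6]
orange [325.  172.5] [319, 150, 14, 46, 597] clamp@25 [-22.3   3.2]
orange [172.9 258.2] [168, 246, 17, 30, 137] clamp@25 [-105.8  152.3]
orange [142.1 284.9] [125, 277, 41, 18, 547] clamp@25 [-133.7  185.7]
orange [ 91.2 303. ] [84, 287, 17, 36, 155] clamp@25 [-153.2  239.3]
orange [563.5 300.4] [555, 287, 17, 30, 119] clamp@25 [-150.3 -237. ]
orange [ 90.4 343.3] [84, 332, 16, 22, 100] clamp@25 [-198.4  246.8]
[236 162  80] [235 168  82]
(283, 235) [-84.8  45. ]
(368, 235) [-84.8 -39.3]
(265, 0) [124.3  54.7]
(388, 0) [124.4 -51.2]
(272, 240) [-90.  56.]
(381, 240) [-89.9 -52.3]
top [527.4 127.7] 1231 @25 [-337.6 -322.8] w@40 [ 0.8914 -0.5384  0.04  ]
top [107.2 159.6] 224 @25 [ 694.5 -196.5] w@40 [0.857  0.4896 0.04  ]
top [ 93.5 166.1] 436 @25 [ 725.9 -178.5] w@40 [0.8419 0.5221 0.04  ]
top [ 81.5 210. ] 1324 @25 [740.9 -66.5] w@40 [0.7329 0.5466 0.04  ]
top [513.2 201.4] 104 @25 [-297.1 -131.1] w@40 [ 0.706  -0.4818  0.04  ]
top [118.8 246.1] 22 @25 [640.6  18. ] w@40 [0.6409 0.4552 0.04  ]
top [140.8 248.5] 24 @25
[... 918 characters left out ...]
.9 226. ] 59 @25 [-24.1   2.8] w@40 [ 0.6084 -0.198   0.04  ]
scene [432.4 244.8] 137 @25 [436.7 170.9] w@40 [0.4829 0.2708 0.04  ]
scene [ 13.5 251.1] 120 @25 [-662.1 -432. ] w@40 [ 0.9812 -0.8646  0.04  ]
scene [124.8 259.2] 750 @25 [-350.7 -299. ] w@40 [ 0.8773 -0.5461  0.04  ]
scene [458.4 291.3] 60 @25 [559.9  63.2] w@40 [0.5998 0.3828 0.04  ]
scene [478.8 291. ] 45 @25 [611.3  91.1] w@40 [0.5768 0.4358 0.04  ]
scene [462.  309.7] 90 @25 [588.9  14.6] w@40 [0.6503 0.4071 0.04  ]
scene [482.9 310.9] 37 @25 [642.2  38.8] w@40 [0.6311 0.4617 0.04  ]
scene [504.7 360.5] 1074 @25 [741.  -69.5] w@40 [0.7464 0.5496 0.04  ]
scene [477.5 402.6] 283 @25 [ 714.  -208.4] w@40 [0.8809 0.5109 0.04  ]
```

```bash
echo "[0.6030,-0.1765,1.4825]">clamp.json; python3 go.py w 388 -86 220 -82.3
cat > blk.py <<'E'
# blk.py NAME X Y HEAD(rad) : fit the pale block nearest guess in wrist view; print grasp shift
import sys;from h import *
import json
n=sys.argv[1];g=np.array(list(map(float,sys.argv[2:5])));z0=float(sys.argv[5]) if len(sys.argv)>5 else 0
p=read_camera("wrist");save(p,n+".png")
best=None
for r in nets.regions_of(p,"riser1"):
    w=atz(p,r["pixel"],.02+z0)
    if np.hypot(*(w[:2]-g[:2]))<.06:
        best=min([fit(p,r["region"],[w[0],w[1],g[2]+e],z0) for e in(0,.3,-.3)],key=lambda z:z[1]);
        print("fit",best[0].round(4),round(best[1],3),"score",round(r["score"],2));break
# edge lines of the top face for cross-check
m=orange(p)
if best is not None:
    x,y,h=best[0];A,K=box(x,y,h,z0);k=cv2.dilate(hull(p,K).astype(np.uint8),np.ones((15,15)))*255
    nn,l,st,ce=cv2.connectedComponentsWithStats(m&k);i=1+np.argmax(st[1:,4]);c=atz(p,ce[i],.04+z0)
    print("key",c.round(4),"from fit key",(c[:2]-[x-.025*np.cos(h),y-.025*np.sin(h)]).round(4),st[i].tolist())
    im=p["img"].copy()
    for L in(A,K):
        for X in L: cv2.circle(im,tuple(int(v) for v in proj(p,X)),2,(0,255,0),-1)
    cv2.imwrite("pics/"+n+"o.png",im[:,:,::-1])
    from go import go
    go("w",x*1000,y*1000,8+z0*1000,np.degrees(h)-90)
E
```

```text
world target [ 0.388 -0.086  0.22 ] shift now-frame mm [-224.3 -124.6   18. ] | shift after turn mm [-171.   191.2   18. ] turn [-0.     0.     1.348]
```

Call:
carry_out:
  translation:
    - [-0.028, -0.0155, 0]
    - [-0.028, -0.0155, 0]
    - [-0.028, -0.0155, 0]
    - [-0.028, -0.0155, 0]
    - [-0.028, -0.0155, 0]
    - [-0.028, -0.0155, 0]
    - [-0.028, -0.0155, 0]
    - [-0.028, -0.0165, 0]
    - [0, 0, 0]
  turn:
    - [0, 0, 0]
    - [0, 0, 0]
    - [0, 0, 0]
    - [0, 0, 0]
    - [0, 0, 0]
    - [0, 0, 0]
    - [0, 0, 0]
    - [0, 0, 0]
    - [0, 0, 0]
  gripper: [-1, -1, -1, -1, -1, -1, -1, -1, -1]

```text
time: 16.05
tool_pos: [0.3856, -0.0838, 0.2382]
tool_rot: [-3.141, 0.001, -0.087]
contact_force: [-0.9, -0.4, -0.5]
opening: 0.0919
```

Call:
carry_out:
  translation:
    - [0, 0, 0.0018]
    - [0, 0, 0.0018]
    - [0, 0, 0.0018]
    - [0, 0, 0.0018]
    - [0, 0, 0.0018]
    - [0, 0, 0.0018]
    - [0, 0, 0.0018]
    - [0, 0, 0.0018]
    - [0, 0, 0.0018]
    - [0, 0, 0.0018]
  turn:
    - [0, 0, 0.135]
    - [0, 0, 0.135]
    - [0, 0, 0.135]
    - [0, 0, 0.135]
    - [0, 0, 0.135]
    - [0, 0, 0.135]
    - [0, 0, 0.135]
    - [0, 0, 0.135]
    - [0, 0, 0.135]
    - [0, 0, 0.133]
  gripper: [-1, -1, -1, -1, -1, -1, -1, -1, -1, -1]

```text
time: 17.05
tool_pos: [0.389, -0.0862, 0.2201]
tool_rot: [-3.141, -0.0, -1.442]
contact_force: [-0.1, 0.1, -0.1]
opening: 0.0917
```

Call:
carry_out:
  translation:
    - [0, 0, 0]
    - [0, 0, 0]
  turn:
    - [0, 0, 0]
    - [0, 0, 0]
  gripper: [-1, -1]

```text
time: 17.25
tool_pos: [0.3887, -0.086, 0.2201]
tool_rot: [-3.141, -0.0, -1.433]
contact_force: [0.5, -0.6, 0.0]
opening: 0.0914
```

```bash
python3 blk.py c1 .433 -.08 .1345
```

```text
fit [ 0.4322 -0.08    0.1412] 0.209 score 0.7
key [ 0.4083 -0.0832  0.04  ] from fit key [0.0009 0.0003] [319, 161, 17, 53, 861]
world target [ 0.4322 -0.08    0.008 ] shift now-frame mm [ 1.000e-01 -4.400e+01  2.121e+02] | shift after turn mm [  0.3 -44.1 212.1] turn [-0.    -0.    -0.004]
```

View pics/c1o.png

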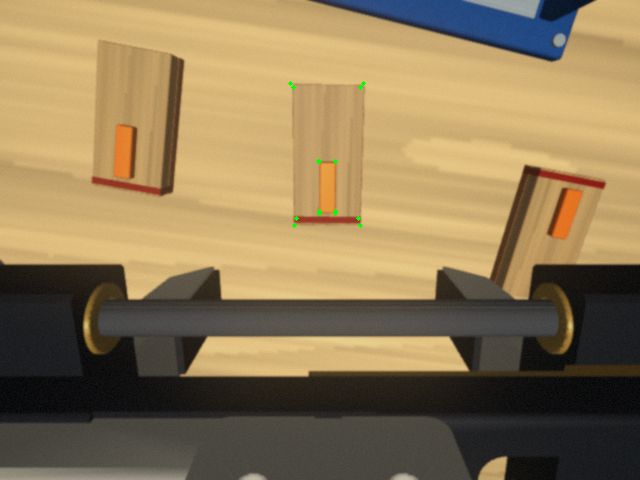

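Call:
carry_out:
  translation:
    - [0, -0.022, 0.02]
    - [0, -0.0225, 0.03]
    - [0, 0, 0.035]
    - [0, 0, 0.035]
    - [0, 0, 0.035]
    - [0, 0, 0.035]
    - [0, 0, 0.022]
    - [0, 0, 0]
    - [0, 0, 0]
    - [0, 0, 0]
  turn:
    - [0, 0, 0]
    - [0, 0, 0]
    - [0, 0, 0]
    - [0, 0, 0]
    - [0, 0, 0]
    - [0, 0, 0]
    - [0, 0, 0]
    - [0, 0, 0]
    - [0, 0, 0]
    - [0, 0, 0]
  gripper: [-1, -1, -1, -1, -1, -1, -1, -1, 1, 1]
  squeeze: 35

```text
time: 18.35
tool_pos: [0.4335, -0.0801, 0.0093]
tool_rot: [-3.139, -0.001, -1.435]
contact_force: [0.0, -0.6, -0.6]
opening: 0.0799
```

Call:
carry_out:
  translation:
    - [0, 0, 0]
    - [0, 0, 0]
    - [0, 0, 0]
    - [0, 0, 0]
    - [0, 0, 0]
  turn:
    - [0, 0, 0]
    - [0, 0, 0]
    - [0, 0, 0]
    - [0, 0, 0]
    - [0, 0, 0]
  gripper: [1, 1, 1, 1, 1]

```text
time: 18.85
tool_pos: [0.4329, -0.0799, 0.0088]
tool_rot: [-3.14, -0.001, -1.436]
contact_force: [-1.0, 0.1, 7.2]
opening: 0.0596
```

Call:
carry_out:
  translation:
    - [0, 0, -0.01]
    - [0, 0, -0.025]
    - [0, 0, -0.03]
    - [0, 0, -0.03]
    - [0, 0, -0.03]
    - [0, 0, 0]
  turn:
    - [0, 0, 0]
    - [0, 0, 0]
    - [0, 0, 0]
    - [0, 0, 0]
    - [0, 0, 0]
    - [0, 0, 0]
  gripper: [1, 1, 1, 1, 1, 1]

```text
time: 19.45
tool_pos: [0.4344, -0.0804, 0.1369]
tool_rot: [-3.135, -0.004, -1.436]
contact_force: [0.6, 0.3, -1.2]
opening: 0.0599
```

```bash
python3 st.py; python3 go.py c 0 0 135 0
```

```text
clamp [ 80.8 176.4 136.9] clampF [ 0.4 -0.6 -1.2] 0.0599 19.45 yaw-clamp -77.21
world target [ 0.603  -0.1765  0.135 ] shift now-frame mm [ 117.9 -154.1    3.4] | shift after turn mm [176.4  80.8   1.9] turn [-0.003 -0.008 -1.348]
```

Call:
carry_out:
  translation:
    - [0, 0, 0]
    - [0, 0, 0]
    - [0, 0, 0]
    - [0, 0, 0]
    - [0, 0, 0]
    - [0, 0, 0]
    - [0, 0, 0]
    - [0, 0, 0]
    - [0, 0, 0]
    - [0, 0, 0]
  turn:
    - [0, 0, -0.135]
    - [0, 0, -0.135]
    - [0, 0, -0.135]
    - [0, 0, -0.135]
    - [0, 0, -0.135]
    - [0, 0, -0.135]
    - [0, 0, -0.135]
    - [0, 0, -0.135]
    - [0, 0, -0.135]
    - [0, 0, -0.133]
  gripper: [1, 1, 1, 1, 1, 1, 1, 1, 1, 1]

```text
time: 20.45
tool_pos: [0.4316, -0.0794, 0.1322]
tool_rot: [-3.141, 0.002, -0.082]
contact_force: [-0.2, 0.4, -2.4]
opening: 0.0594
```

Call:
carry_out:
  translation:
    - [0.022, 0.01, 0]
    - [0.022, 0.01, 0]
    - [0.022, 0.01, 0]
    - [0.022, 0.01, 0]
    - [0.022, 0.01, 0]
    - [0.022, 0.01, 0]
    - [0.022, 0.01, 0]
    - [0.022, 0.01, 0]
    - [0, 0, 0]
    - [0, 0, 0]
  turn:
    - [0, 0, 0]
    - [0, 0, 0]
    - [0, 0, 0]
    - [0, 0, 0]
    - [0, 0, 0]
    - [0, 0, 0]
    - [0, 0, 0]
    - [0, 0, 0]
    - [0, 0, 0]
    - [0, 0, 0]
  gripper: [1, 1, 1, 1, 1, 1, 1, 1, 1, 1]

```text
time: 21.45
tool_pos: [0.5998, -0.1746, 0.1315]
tool_rot: [-3.141, 0.003, -0.088]
contact_force: [-0.0, 0.9, -1.6]
opening: 0.0595
```

```bash
python3 st.py; python3 go.py c 0 0 40 0; python3 wl.py w4.png
```

```text
clamp [  1.6   3.4 131.5] clampF [ 0.8  0.1 -1.6] 0.0595 21.45 yaw-clamp 0.01
world target [ 0.603  -0.1765  0.04  ] shift now-frame mm [ 3.6  1.7 91.5] | shift after turn mm [ 3.4  1.6 91.5] turn [-0.001  0.003  0.   ]
[ 0.5996 -0.1743  0.1319] [ 0.606  -0.1098  0.288 ] [-0.0243 -0.2444 -0.9694] 21.5
jaw_face [332.  80.] 0.89 clamp xy [93.9323  1.1319]
orange [283.   5.] 226 clamp@25 [140.3631  30.1619]
orange [345.   8.] 304 clamp@25 [138.5282  -6.7921]
orange [483. 300.] 152 clamp@25 [ -49.9766 -107.7782]
orange [172. 301.] 146 clamp@25 [-51.087  115.7998]
orange [171. 343.] 95 clamp@25 [-84.8548 119.5957]
orange [484. 343.] 87 clamp@25 [ -84.5335 -111.191 ]
orange [329. 357.] 1765 clamp@25 [-96.3442   3.1031]
```

View pics/w4.png

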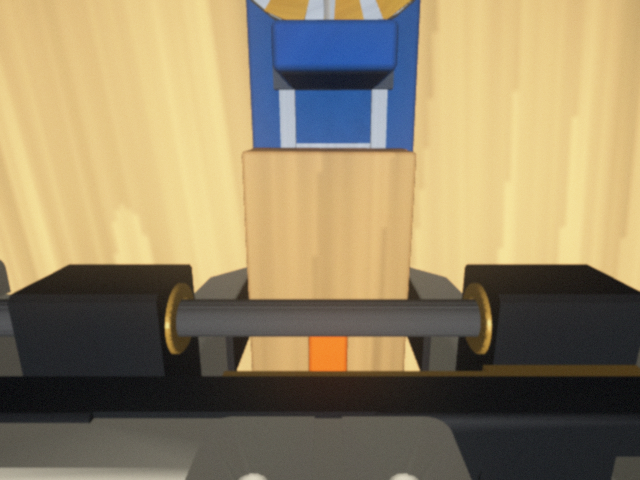

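Call:
carry_out:
  translation:
    - [0.0036, 0.0016, 0]
    - [0, 0, 0.025]
    - [0, 0, 0.025]
    - [0, 0, 0.025]
    - [0, 0, 0.015]
    - [0, 0, 0]
    - [0, 0, 0]
  turn:
    - [0, 0, 0]
    - [0, 0, 0]
    - [0, 0, 0]
    - [0, 0, 0]
    - [0, 0, 0]
    - [0, 0, 0]
    - [0, 0, 0]
  gripper: [1, 1, 1, 1, 1, 1, 1]

```text
time: 22.45
tool_pos: [0.6046, -0.177, 0.0436]
tool_rot: [3.141, -0.001, -0.088]
contact_force: [0.2, -0.4, -0.9]
opening: 0.0599
```

```bash
python3 st.py
```

```text
clamp [-0.4 -1.7 43.6] clampF [-0.3 -0.3 -0.9] 0.0599 22.45 yaw-clamp 0.01
```

Call:
carry_out:
  translation:
    - [-0.001, 0, 0.005]
    - [0, 0, 0.005]
    - [0, 0, 0.003]
    - [0, 0, 0]
    - [0, 0, 0]
  turn:
    - [0, 0, 0]
    - [0, 0, 0]
    - [0, 0, 0]
    - [0, 0, 0]
    - [0, 0, 0]
  gripper: [1, 1, 1, 1, 1]

```text
time: 22.95
tool_pos: [0.6032, -0.1767, 0.0301]
tool_rot: [-3.141, -0.0, -0.088]
contact_force: [0.2, -0.3, -1.0]
opening: 0.0598
```

```bash
python3 st.py
```

```text
clamp [-0.2 -0.2 30.1] clampF [-0.3 -0.2 -1. ] 0.0598 22.95 yaw-clamp 0.02
```

Call:
carry_out:
  translation:
    - [0, 0, 0.003]
    - [0, 0, 0.003]
    - [0, 0, 0]
  turn:
    - [0, 0, 0]
    - [0, 0, 0]
    - [0, 0, 0]
  gripper: [1, 1, 1]

```text
time: 23.25
tool_pos: [0.6032, -0.1767, 0.0239]
tool_rot: [-3.142, -0.0, -0.088]
contact_force: [0.8, -0.9, -0.5]
opening: 0.0596
```

```bash
python3 st.py
```

```text
clamp [-0.2 -0.2 23.9] clampF [-0.9 -0.9 -0.5] 0.0596 23.25 yaw-clamp 0.01
```

Call:
carry_out:
  translation:
    - [0, 0, 0]
    - [0, 0, 0]
    - [0, 0, 0]
    - [0, 0, 0]
    - [0, 0, -0.03]
    - [0, 0, -0.04]
    - [0, 0, -0.04]
    - [0, 0, -0.04]
    - [0, 0, -0.04]
    - [0, 0, 0]
  turn:
    - [0, 0, 0]
    - [0, 0, 0]
    - [0, 0, 0]
    - [0, 0, 0]
    - [0, 0, 0]
    - [0, 0, 0]
    - [0, 0, 0]
    - [0, 0, 0]
    - [0, 0, 0]
    - [0, 0, 0]
  gripper: [-1, -1, -1, -1, -1, -1, -1, -1, -1, -1]

```text
time: 24.25
tool_pos: [0.6057, -0.1777, 0.2209]
tool_rot: [3.138, -0.012, -0.088]
contact_force: [1.1, 0.1, 0.1]
opening: 0.0919
```

```bash
python3 go.py w 395 92 220 -91.3; python3 blk.py s1 .603 -.1765 1.4825 .015 
```

```text
world target [0.395 0.092 0.22 ] shift now-frame mm [-233.5 -250.2   -2.7] | shift after turn mm [-264.9  216.8    0.9] turn [-0.006 -0.012  1.506]
fit [ 0.6028 -0.1768  1.4842] 0.115 score 0.88
key [ 0.6006 -0.2011  0.055 ] from fit key [0.     0.0006] [314, 214, 17, 52, 867]
world target [ 0.6028 -0.1768  0.023 ] shift now-frame mm [-1.00e+00 -1.00e-01  1.92e+02] | shift after turn mm [ -0.6   0.  192. ] turn [ 0.001 -0.002 -0.001]
```

Call:
carry_out:
  translation:
    - [-0.0234, -0.025, 0]
    - [-0.0234, -0.025, 0]
    - [-0.0234, -0.025, 0]
    - [-0.0234, -0.025, 0]
    - [-0.0234, -0.025, 0]
    - [-0.0234, -0.025, 0]
    - [-0.0234, -0.025, 0]
    - [-0.0234, -0.025, 0]
    - [-0.0234, -0.025, 0]
    - [-0.0234, -0.025, 0]
  turn:
    - [0, 0, 0]
    - [0, 0, 0]
    - [0, 0, 0]
    - [0, 0, 0]
    - [0, 0, 0]
    - [0, 0, 0]
    - [0, 0, 0]
    - [0, 0, 0]
    - [0, 0, 0]
    - [0, 0, 0]
  gripper: [-1, -1, -1, -1, -1, -1, -1, -1, -1, -1]

```text
time: 25.35
tool_pos: [0.39, 0.0937, 0.2125]
tool_rot: [3.141, 0.003, -0.088]
contact_force: [0.9, 0.7, -0.0]
opening: 0.0919
```

Call:
carry_out:
  translation:
    - [0, 0, 0]
    - [0, 0, 0]
    - [0, 0, 0]
    - [0, 0, 0]
    - [0, 0, 0]
    - [0, 0, 0]
    - [0, 0, 0]
    - [0, 0, 0]
    - [0, 0, 0]
    - [0, 0, 0]
  turn:
    - [0, 0, 0.148]
    - [0, 0, 0.148]
    - [0, 0, 0.148]
    - [0, 0, 0.148]
    - [0, 0, 0.148]
    - [0, 0, 0.148]
    - [0, 0, 0.148]
    - [0, 0, 0.148]
    - [0, 0, 0.148]
    - [0, 0, 0.148]
  gripper: [-1, -1, -1, -1, -1, -1, -1, -1, -1, -1]

```text
time: 26.35
tool_pos: [0.391, 0.0928, 0.2125]
tool_rot: [3.138, -0.0, -1.574]
contact_force: [0.1, -0.4, 0.6]
opening: 0.0919
```

Call:
carry_out:
  translation:
    - [0, 0, 0]
    - [0, 0, 0]
    - [0, 0, 0]
  turn:
    - [0, 0, 0.026]
    - [0, 0, 0]
    - [0, 0, 0]
  gripper: [-1, -1, -1]

```text
time: 26.65
tool_pos: [0.3917, 0.0928, 0.2135]
tool_rot: [3.14, -0.0, -1.591]
contact_force: [-0.3, -0.4, -0.4]
opening: 0.0918
```

```bash
python3 blk.py b1 .44 .091 -.0226
```

```text
fit [ 0.4394  0.0901 -0.0435] 0.205 score 0.77
key [0.4149 0.0909 0.04  ] from fit key [ 0.0005 -0.0002] [320, 158, 19, 53, 892]
world target [0.4394 0.0901 0.008 ] shift now-frame mm [  1.8 -47.7 205.7] | shift after turn mm [  0.8 -47.6 205.8] turn [0.001 0.    0.022]
```

Call:
carry_out:
  translation:
    - [0, -0.024, 0.02]
    - [0.001, -0.024, 0.03]
    - [0, 0, 0.035]
    - [0, 0, 0.035]
    - [0, 0, 0.035]
    - [0, 0, 0.035]
    - [0, 0, 0.015]
    - [0, 0, 0]
    - [0, 0, 0]
    - [0, 0, 0]
  turn:
    - [0, 0, 0.022]
    - [0, 0, 0]
    - [0, 0, 0]
    - [0, 0, 0]
    - [0, 0, 0]
    - [0, 0, 0]
    - [0, 0, 0]
    - [0, 0, 0]
    - [0, 0, 0]
    - [0, 0, 0]
  gripper: [-1, -1, -1, -1, -1, -1, -1, -1, 1, 1]
  squeeze: 35

```text
time: 27.75
tool_pos: [0.4409, 0.0903, 0.0101]
tool_rot: [-3.139, 0.0, -1.616]
contact_force: [-0.2, -0.1, 0.2]
opening: 0.0801
```

Call:
carry_out:
  translation:
    - [0, 0, 0]
    - [0, 0, 0]
    - [0, 0, 0]
    - [0, 0, 0]
    - [0, 0, 0]
  turn:
    - [0, 0, 0]
    - [0, 0, 0]
    - [0, 0, 0]
    - [0, 0, 0]
    - [0, 0, 0]
  gripper: [1, 1, 1, 1, 1]

```text
time: 28.25
tool_pos: [0.4403, 0.0903, 0.0097]
tool_rot: [-3.14, 0.0, -1.616]
contact_force: [-1.1, -0.2, 6.3]
opening: 0.0599
```

```bash
python3 -c "
from h import *;o=robot.observe();print(o['tool_pos'],o['opening'])"
```

```text
[0.4403367  0.09027259 0.00966056] 0.059886734591851065
```

Call:
carry_out:
  translation:
    - [0, 0, -0.01]
    - [0, 0, -0.025]
    - [0, 0, -0.04]
    - [0, 0, -0.04]
    - [0, 0, -0.04]
    - [0, 0, 0]
  turn:
    - [0, 0, 0]
    - [0, 0, 0]
    - [0, 0, 0]
    - [0, 0, 0]
    - [0, 0, 0]
    - [0, 0, 0]
  gripper: [1, 1, 1, 1, 1, 1]

```text
time: 28.85
tool_pos: [0.4427, 0.0904, 0.1693]
tool_rot: [-3.131, 0.001, -1.616]
contact_force: [0.3, -0.6, -1.3]
opening: 0.0596
```

```bash
python3 st.py; python3 go.py c 0 0 165 0
```

```text
clamp [251.8 183.2 169.3] clampF [-0.6 -0.3 -1.3] 0.0596 28.85 yaw-clamp -87.52
world target [ 0.603  -0.1765  0.165 ] shift now-frame mm [ 259.4 -172.1    5.9] | shift after turn mm [183.2 251.8   4.3] turn [-0.009 -0.007 -1.528]
```

Call:
carry_out:
  translation:
    - [0, 0, 0]
    - [0, 0, 0]
    - [0, 0, 0]
    - [0, 0, 0]
    - [0, 0, 0]
    - [0, 0, 0]
    - [0, 0, 0]
    - [0, 0, 0]
    - [0, 0, 0]
    - [0, 0, 0]
  turn:
    - [0, 0, -0.149]
    - [0, 0, -0.149]
    - [0, 0, -0.149]
    - [0, 0, -0.149]
    - [0, 0, -0.149]
    - [0, 0, -0.149]
    - [0, 0, -0.149]
    - [0, 0, -0.149]
    - [0, 0, -0.149]
    - [0, 0, -0.149]
  gripper: [1, 1, 1, 1, 1, 1, 1, 1, 1, 1]

```text
time: 29.85
tool_pos: [0.4391, 0.0902, 0.1633]
tool_rot: [3.141, 0.002, -0.12]
contact_force: [-0.5, 0.5, -0.9]
opening: 0.0596
```

Call:
carry_out:
  translation:
    - [0, 0, 0]
    - [0.0203, 0.028, 0]
    - [0.0203, 0.028, 0]
    - [0.0203, 0.028, 0]
    - [0.0203, 0.028, 0]
    - [0.0203, 0.028, 0]
    - [0.0203, 0.028, 0]
    - [0.0203, 0.028, 0]
    - [0.0203, 0.028, 0]
    - [0.0203, 0.027, 0]
  turn:
    - [0, 0, -0.038]
    - [0, 0, 0]
    - [0, 0, 0]
    - [0, 0, 0]
    - [0, 0, 0]
    - [0, 0, 0]
    - [0, 0, 0]
    - [0, 0, 0]
    - [0, 0, 0]
    - [0, 0, 0]
  gripper: [1, 1, 1, 1, 1, 1, 1, 1, 1, 1]

```text
time: 30.85
tool_pos: [0.5997, -0.177, 0.1629]
tool_rot: [-3.141, 0.002, -0.088]
contact_force: [-0.1, 0.3, -0.6]
opening: 0.0596
```

Call:
carry_out:
  translation:
    - [0, 0, 0]
    - [0, 0, 0]
    - [0, 0, 0]
  turn:
    - [0, 0, 0]
    - [0, 0, 0]
    - [0, 0, 0]
  gripper: [1, 1, 1]

```text
time: 31.15
tool_pos: [0.599, -0.1747, 0.1633]
tool_rot: [-3.141, 0.002, -0.087]
contact_force: [1.0, -0.6, -0.7]
opening: 0.06
```

```bash
python3 st.py; python3 go.py c 0.6 0 70 0
```

```text
clamp [  1.4   4.1 163.3] clampF [-0.5 -1.1 -0.7] 0.06 31.15 yaw-clamp 0.05
world target [ 0.6031 -0.1759  0.07  ] shift now-frame mm [ 4.3  0.9 93.3] | shift after turn mm [ 4.1  0.8 93.3] turn [-0.001  0.002  0.001]
```

Call:
carry_out:
  translation:
    - [0.0031, 0.0008, 0]
    - [0, 0, 0.03]
    - [0, 0, 0.03]
    - [0, 0, 0.02]
    - [0, 0, 0.013]
    - [0, 0, 0]
    - [0, 0, 0]
  turn:
    - [0, 0, 0]
    - [0, 0, 0]
    - [0, 0, 0]
    - [0, 0, 0]
    - [0, 0, 0]
    - [0, 0, 0]
    - [0, 0, 0]
  gripper: [1, 1, 1, 1, 1, 1, 1]

```text
time: 31.85
tool_pos: [0.6034, -0.1768, 0.0719]
tool_rot: [3.141, -0.001, -0.088]
contact_force: [-0.2, -0.2, -1.0]
opening: 0.0597
```

```bash
python3 st.py
```

```text
clamp [-0.3 -0.5 71.9] clampF [-0.2  0.2 -1. ] 0.0597 31.85 yaw-clamp 0.04
```

Aligned; lowering (seated TCP z ≈ 54.7).

Call:
carry_out:
  translation:
    - [-0.0004, -0.0007, 0.006]
    - [0, 0, 0.004]
    - [0, 0, 0.003]
    - [0, 0, 0.003]
    - [0, 0, 0]
    - [0, 0, 0]
  turn:
    - [0, 0, 0]
    - [0, 0, 0]
    - [0, 0, 0]
    - [0, 0, 0]
    - [0, 0, 0]
    - [0, 0, 0]
  gripper: [1, 1, 1, 1, 1, 1]

```text
time: 32.45
tool_pos: [0.6025, -0.1762, 0.055]
tool_rot: [-3.141, 0.0, -0.088]
contact_force: [-0.6, 0.5, -0.4]
opening: 0.0596
```

```bash
python3 st.py
```

```text
clamp [ 0.3  0.5 55. ] clampF [ 0.5  0.7 -0.4] 0.0596 32.45 yaw-clamp 0.01
```

Call:
carry_out:
  translation:
    - [0, 0, 0]
    - [0, 0, 0]
    - [0, 0, 0]
    - [0, 0, 0]
    - [0, 0, -0.03]
    - [0, 0, -0.04]
    - [0, 0, -0.04]
    - [0, 0, -0.04]
    - [0, 0, -0.02]
    - [0, 0, 0]
  turn:
    - [0, 0, 0]
    - [0, 0, 0]
    - [0, 0, 0]
    - [0, 0, 0]
    - [0, 0, 0]
    - [0, 0, 0]
    - [0, 0, 0]
    - [0, 0, 0]
    - [0, 0, 0]
    - [0, 0, 0]
  gripper: [-1, -1, -1, -1, -1, -1, -1, -1, -1, -1]

```text
time: 33.45
tool_pos: [0.604, -0.1768, 0.229]
tool_rot: [3.139, -0.007, -0.088]
contact_force: [0.3, -0.5, -0.2]
opening: 0.0918
```

```bash
python3 go.py w 490 274 220 93.9; python3 blk.py s2 .603 -.1765 1.4825 .045; python3 look.py | grep -v "^\[\["
```

```text
world target [0.49  0.274 0.22 ] shift now-frame mm [-153.2 -439.     7. ] | shift after turn mm [457.5 -83.1   9. ] turn [ 0.008 -0.003 -1.727]
fit [ 0.6023 -0.1777  1.4857] 0.113 score 0.71
key [ 0.6002 -0.2026  0.085 ] from fit key [-0.0001  0.0001] [309, 221, 32, 59, 1017]
world target [ 0.6023 -0.1777  0.053 ] shift now-frame mm [  0.3   1.7 171.5] | shift after turn mm [  0.2   1.6 171.5] turn [-0.     0.    -0.003]
clamp [ 0.6125 -0.1765  1.5239]
[505. 324.] 0.81 [ 0.4213 -0.4444  2.9779] 0.11 [42. 28. 19.]
[500. 209.] 0.77 [ 0.7001 -0.4559  1.8392] 0.118 [40. 27. 17.]
[200. 325.] 0.7 [0.4455 0.2692 3.2285] 0.163 [141. 106.  61.]
[443. 340.] 0.67 [ 0.3897 -0.2907  3.0562] 0.184 [141. 105.  60.]
[378. 241.] 0.63 [ 0.6441 -0.1496  2.7942] 1.389 [144. 114.  70.]
[183. 224.] 0.9 [ 0.6967 -0.4583  1.8675] 0.181 [27. 17.  9.]
[281. 223.] 0.71 [ 0.5785 -0.1958  1.4959] 0.239 [104.  75.  40.]
[263. 178.] 0.68 [ 0.4538 -0.3133 -1.6149] 1.329 [68. 41. 22.]
[434. 238.] 0.66 [0.4418 0.2673 3.2412] 0.287 [113.  82.  44.]
[230. 155.] 0.57 [ 0.4196 -0.4472  2.9467] 0.223 [27. 15.  8.]
[278. 237.] 0.52 [ 0.6089 -0.1779 -1.3582] 1.284 [55. 39. 24.]
glue [array([ 0.5598, -0.4073,  0.    ])]
glue [array([ 0.5592, -0.4144, -0.    ])]
mallet [array([0.8134, 0.1543, 0.    ])]
mallet [array([0.8103, 0.1602, 0.    ])]
carton [array([0.6253, 0.4165, 0.    ])]
carton [array([0.6291, 0.4205, 0.    ])]
```

Call:
carry_out:
  translation:
    - [-0.011, -0.0314, 0]
    - [-0.011, -0.0314, 0]
    - [-0.011, -0.0314, 0]
    - [-0.011, -0.0314, 0]
    - [-0.011, -0.0314, 0]
    - [-0.011, -0.0314, 0]
    - [-0.011, -0.0314, 0]
    - [-0.011, -0.0314, 0]
    - [-0.011, -0.0314, 0]
    - [-0.011, -0.0314, 0]
  turn:
    - [0, 0, 0]
    - [0, 0, 0]
    - [0, 0, 0]
    - [0, 0, 0]
    - [0, 0, 0]
    - [0, 0, 0]
    - [0, 0, 0]
    - [0, 0, 0]
    - [0, 0, 0]
    - [0, 0, 0]
  gripper: [-1, -1, -1, -1, -1, -1, -1, -1, -1, -1]

```text
time: 35.45
tool_pos: [0.5201, 0.1475, 0.2252]
tool_rot: [-3.141, -0.0, -0.088]
contact_force: [-0.2, -0.2, -0.3]
opening: 0.0918
```

Call:
carry_out:
  translation:
    - [-0.011, -0.0314, 0]
    - [-0.011, -0.0314, 0]
    - [-0.011, -0.0314, 0]
    - [-0.011, -0.0314, 0]
    - [0, 0, 0]
    - [0, 0, 0]
    - [0, 0, 0]
    - [0, 0, 0]
    - [0, 0, 0]
    - [0, 0, 0]
  turn:
    - [0, 0, 0]
    - [0, 0, 0]
    - [0, 0, 0]
    - [0, 0, 0]
    - [0, 0, -0.144]
    - [0, 0, -0.144]
    - [0, 0, -0.144]
    - [0, 0, -0.144]
    - [0, 0, -0.144]
    - [0, 0, -0.144]
  gripper: [-1, -1, -1, -1, -1, -1, -1, -1, -1, -1]

```text
time: 36.45
tool_pos: [0.4877, 0.2753, 0.2251]
tool_rot: [3.142, -0.0, 0.782]
contact_force: [0.0, 0.4, 0.2]
opening: 0.0912
```

Call:
carry_out:
  translation:
    - [0, 0, 0]
    - [0, 0, 0]
    - [0, 0, 0]
    - [0, 0, 0]
    - [0, 0, 0]
    - [0, 0, 0]
    - [0, 0, 0]
    - [0, 0, 0]
    - [0, 0, 0]
  turn:
    - [0, 0, -0.144]
    - [0, 0, -0.144]
    - [0, 0, -0.144]
    - [0, 0, -0.144]
    - [0, 0, -0.144]
    - [0, 0, -0.144]
    - [0, 0, 0]
    - [0, 0, 0]
    - [0, 0, 0]
  gripper: [-1, -1, -1, -1, -1, -1, -1, -1, -1]

```text
time: 37.35
tool_pos: [0.4877, 0.2752, 0.225]
tool_rot: [3.142, -0.0, 1.637]
contact_force: [-0.2, -0.4, -0.5]
opening: 0.0914
```

```bash
python3 blk.py a1 .4455 .27 3.22
```

```text
fit [0.4433 0.2698 3.2223] 0.226 score 0.86
key [0.468  0.2716 0.04  ] from fit key [-0.0003 -0.0002] [318, 161, 17, 51, 830]
world target [0.4433 0.2698 0.008 ] shift now-frame mm [ -2.5 -44.8 217.1] | shift after turn mm [ -1.8 -44.8 217.1] turn [ 0.    -0.    -0.013]
```

Call:
carry_out:
  translation:
    - [0, -0.022, 0.02]
    - [-0.002, -0.0225, 0.03]
    - [0, 0, 0.035]
    - [0, 0, 0.035]
    - [0, 0, 0.035]
    - [0, 0, 0.035]
    - [0, 0, 0.026]
    - [0, 0, 0]
    - [0, 0, 0]
    - [0, 0, 0]
  turn:
    - [0, 0, -0.013]
    - [0, 0, 0]
    - [0, 0, 0]
    - [0, 0, 0]
    - [0, 0, 0]
    - [0, 0, 0]
    - [0, 0, 0]
    - [0, 0, 0]
    - [0, 0, 0]
    - [0, 0, 0]
  gripper: [-1, -1, -1, -1, -1, -1, -1, -1, 1, 1]
  squeeze: 35

```text
time: 38.45
tool_pos: [0.4447, 0.2704, 0.0106]
tool_rot: [3.139, -0.001, 1.653]
contact_force: [0.3, -0.3, 0.6]
opening: 0.0806
```

Call:
carry_out:
  translation:
    - [0, 0, 0]
    - [0, 0, 0]
    - [0, 0, 0]
    - [0, 0, 0]
    - [0, 0, 0]
  turn:
    - [0, 0, 0]
    - [0, 0, 0]
    - [0, 0, 0]
    - [0, 0, 0]
    - [0, 0, 0]
  gripper: [1, 1, 1, 1, 1]

```text
time: 38.95
tool_pos: [0.4441, 0.2702, 0.01]
tool_rot: [3.14, -0.001, 1.653]
contact_force: [-0.6, -0.1, 6.8]
opening: 0.0594
```

Call:
carry_out:
  translation:
    - [0, 0, -0.01]
    - [0, 0, -0.03]
    - [0, 0, -0.045]
    - [0, 0, -0.045]
    - [0, 0, -0.045]
    - [0, 0, 0]
    - [0, 0, 0]
  turn:
    - [0, 0, 0]
    - [0, 0, 0]
    - [0, 0, 0]
    - [0, 0, 0]
    - [0, 0, 0]
    - [0, 0, 0]
    - [0, 0, 0]
  gripper: [1, 1, 1, 1, 1, 1, 1]

```text
time: 39.65
tool_pos: [0.4436, 0.2699, 0.185]
tool_rot: [3.14, -0.001, 1.653]
contact_force: [-0.2, -0.1, -3.1]
opening: 0.0595
```

```bash
python3 st.py; python3 go.py c 0 0 180 0
```

```text
clamp [430.6 198.1 185. ] clampF [-0.2  0.2 -3.1] 0.0595 39.65 yaw-clamp 99.77
world target [ 0.603  -0.1765  0.18  ] shift now-frame mm [-458.   122.2    4.9] | shift after turn mm [198.1 430.6   5. ] turn [ 1.000e-03 -2.000e-03  1.741e+00]
```

Call:
carry_out:
  translation:
    - [0, 0, 0]
    - [0, 0, 0]
    - [0, 0, 0]
    - [0, 0, 0]
    - [0, 0, 0]
    - [0, 0, 0]
    - [0, 0, 0]
    - [0, 0, 0]
    - [0, 0, 0]
    - [0, 0, 0]
  turn:
    - [0, 0, 0.145]
    - [0, 0, 0.145]
    - [0, 0, 0.145]
    - [0, 0, 0.145]
    - [0, 0, 0.145]
    - [0, 0, 0.145]
    - [0, 0, 0.145]
    - [0, 0, 0.145]
    - [0, 0, 0.145]
    - [0, 0, 0.145]
  gripper: [1, 1, 1, 1, 1, 1, 1, 1, 1, 1]

```text
time: 40.65
tool_pos: [0.4423, 0.2693, 0.1818]
tool_rot: [3.141, 0.005, 0.197]
contact_force: [0.9, 0.3, -1.4]
opening: 0.0596
```

Call:
carry_out:
  translation:
    - [0, 0, 0]
    - [0, 0, 0]
    - [0.014, 0.0308, 0]
    - [0.014, 0.0308, 0]
    - [0.014, 0.0308, 0]
    - [0.014, 0.0308, 0]
    - [0.014, 0.0308, 0]
    - [0.014, 0.0308, 0]
    - [0.014, 0.0308, 0]
    - [0.014, 0.0308, 0]
  turn:
    - [0, 0, 0.145]
    - [0, 0, 0.146]
    - [0, 0, 0]
    - [0, 0, 0]
    - [0, 0, 0]
    - [0, 0, 0]
    - [0, 0, 0]
    - [0, 0, 0]
    - [0, 0, 0]
    - [0, 0, 0]
  gripper: [1, 1, 1, 1, 1, 1, 1, 1, 1, 1]

```text
time: 41.65
tool_pos: [0.5324, 0.0133, 0.1818]
tool_rot: [-3.141, 0.005, -0.088]
contact_force: [-0.2, 0.9, -2.2]
opening: 0.0596
```

Call:
carry_out:
  translation:
    - [0.014, 0.0308, 0]
    - [0.014, 0.0308, 0]
    - [0.014, 0.0308, 0]
    - [0.014, 0.0308, 0]
    - [0.014, 0.0308, 0]
    - [0.014, 0.0308, 0]
    - [0, 0, 0]
    - [0, 0, 0]
    - [0, 0, 0]
    - [0, 0, 0]
  turn:
    - [0, 0, 0]
    - [0, 0, 0]
    - [0, 0, 0]
    - [0, 0, 0]
    - [0, 0, 0]
    - [0, 0, 0]
    - [0, 0, 0]
    - [0, 0, 0]
    - [0, 0, 0]
    - [0, 0, 0]
  gripper: [1, 1, 1, 1, 1, 1, 1, 1, 1, 1]

```text
time: 42.65
tool_pos: [0.6005, -0.1756, 0.1835]
tool_rot: [-3.141, 0.001, -0.087]
contact_force: [0.3, 0.3, -0.2]
opening: 0.0597
```

```bash
python3 st.py; python3 go.py c -1.3 0 100 0
```

```text
clamp [  0.7   2.6 183.5] clampF [ 0.4 -0.2 -0.2] 0.0597 42.65 yaw-clamp 0.09
world target [ 0.6029 -0.1778  0.1   ] shift now-frame mm [ 2.7  2.  83.5] | shift after turn mm [ 2.6  2.  83.5] turn [-0.001  0.001  0.002]
```

Call:
carry_out:
  translation:
    - [0.0022, 0.002, 0]
    - [0, 0, 0.03]
    - [0, 0, 0.03]
    - [0, 0, 0.015]
    - [0, 0, 0.0085]
    - [0, 0, 0]
    - [0, 0, 0]
  turn:
    - [0, 0, 0]
    - [0, 0, 0]
    - [0, 0, 0]
    - [0, 0, 0]
    - [0, 0, 0]
    - [0, 0, 0]
    - [0, 0, 0]
  gripper: [1, 1, 1, 1, 1, 1, 1]

```text
time: 43.35
tool_pos: [0.6035, -0.1791, 0.1015]
tool_rot: [3.141, -0.002, -0.088]
contact_force: [0.7, -0.3, -1.7]
opening: 0.0599
```

```bash
python3 st.py
```

```text
clamp [ -2.6  -0.8 101.5] clampF [-0.2 -0.7 -1.7] 0.0599 43.35 yaw-clamp 0.04
```

Call:
carry_out:
  translation:
    - [-0.0005, -0.001, 0.006]
    - [0, 0, 0.004]
    - [0, 0, 0.004]
    - [0, 0, 0.0025]
    - [0, 0, 0]
    - [0, 0, 0]
  turn:
    - [0, 0, 0]
    - [0, 0, 0]
    - [0, 0, 0]
    - [0, 0, 0]
    - [0, 0, 0]
    - [0, 0, 0]
  gripper: [1, 1, 1, 1, 1, 1]

```text
time: 43.95
tool_pos: [0.6025, -0.178, 0.085]
tool_rot: [3.142, -0.0, -0.088]
contact_force: [-2.2, 1.0, 5.4]
opening: 0.0597
```

```bash
python3 st.py
```

```text
clamp [-1.5  0.4 85. ] clampF [0.8 2.3 5.4] 0.0597 43.95 yaw-clamp 0.02
```

Call:
carry_out:
  translation:
    - [0, 0, 0]
    - [0, 0, 0]
    - [0, 0, 0]
    - [0, 0, 0]
    - [0, 0, -0.03]
    - [0, 0, -0.04]
    - [0, 0, -0.04]
    - [0, 0, -0.03]
    - [0, 0, 0]
    - [0, 0, 0]
  turn:
    - [0, 0, 0]
    - [0, 0, 0]
    - [0, 0, 0]
    - [0, 0, 0]
    - [0, 0, 0]
    - [0, 0, 0]
    - [0, 0, 0]
    - [0, 0, 0]
    - [0, 0, 0]
    - [0, 0, 0]
  gripper: [-1, -1, -1, -1, -1, -1, -1, -1, -1, -1]

```text
time: 44.95
tool_pos: [0.6025, -0.1781, 0.2242]
tool_rot: [3.141, -0.001, -0.088]
contact_force: [-0.3, -0.4, -0.1]
opening: 0.0917
```

```bash
python3 go.py w 434.5 -294.5 220 85.1; python3 blk.py s3 .603 -.1765 1.4825 .075
```

```text
world target [ 0.4345 -0.2945  0.22  ] shift now-frame mm [-157.2  130.8    4.1] | shift after turn mm [-130.4 -157.5    4.2] turn [ 1.000e-03 -1.000e-03 -1.573e+00]
fit [ 0.6024 -0.1769  1.489 ] 0.127 score 0.94
key [ 0.6003 -0.2022  0.115 ] from fit key [-0.0001 -0.0004] [311, 230, 35, 65, 1268]
world target [ 0.6024 -0.1769  0.083 ] shift now-frame mm [  0.9  -0.8 139.3] | shift after turn mm [  0.6  -0.9 139.3] turn [-0.001  0.003 -0.006]
```

Call:
carry_out:
  translation:
    - [-0.0225, 0.0187, 0]
    - [-0.0225, 0.0187, 0]
    - [-0.0225, 0.0187, 0]
    - [-0.0225, 0.0187, 0]
    - [-0.0225, 0.0187, 0]
    - [-0.0225, 0.0187, 0]
    - [-0.0225, 0.0187, 0]
    - [0, 0, 0]
    - [0, 0, 0]
    - [0, 0, 0]
  turn:
    - [0, 0, 0]
    - [0, 0, 0]
    - [0, 0, 0]
    - [0, 0, 0]
    - [0, 0, 0]
    - [0, 0, 0]
    - [0, 0, 0]
    - [0, 0, -0.143]
    - [0, 0, -0.143]
    - [0, 0, -0.143]
  gripper: [-1, -1, -1, -1, -1, -1, -1, -1, -1, -1]

```text
time: 46.05
tool_pos: [0.4333, -0.2943, 0.2224]
tool_rot: [-3.139, 0.001, 0.346]
contact_force: [-0.5, -0.3, 0.3]
opening: 0.0918
```

Call:
carry_out:
  translation:
    - [0, 0, 0]
    - [0, 0, 0]
    - [0, 0, 0]
    - [0, 0, 0]
    - [0, 0, 0]
    - [0, 0, 0]
    - [0, 0, 0]
    - [0, 0, 0]
    - [0, 0, 0]
    - [0, 0, 0]
  turn:
    - [0, 0, -0.143]
    - [0, 0, -0.143]
    - [0, 0, -0.143]
    - [0, 0, -0.143]
    - [0, 0, -0.143]
    - [0, 0, -0.143]
    - [0, 0, -0.143]
    - [0, 0, -0.143]
    - [0, 0, 0]
    - [0, 0, 0]
  gripper: [-1, -1, -1, -1, -1, -1, -1, -1, -1, -1]

```text
time: 47.05
tool_pos: [0.4338, -0.2943, 0.223]
tool_rot: [-3.14, -0.001, 1.481]
contact_force: [0.1, 0.3, 0.7]
opening: 0.0919
```

```bash
python3 blk.py d1 .39 -.2907 3.056
```

```text
fit [ 0.3883 -0.2925  3.09  ] 0.228 score 0.58
key [ 0.4124 -0.2937  0.04  ] from fit key [-0.0009  0.    ] [318, 160, 18, 52, 841]
world target [ 0.3883 -0.2925  0.008 ] shift now-frame mm [ -2.3 -45.4 215.5] | shift after turn mm [ -0.4 -45.6 215.4] turn [-0.001 -0.001 -0.037]
```

View pics/d1o.png

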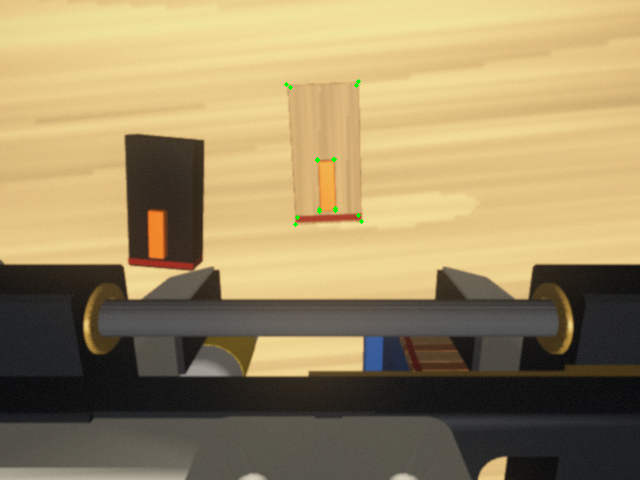

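Call:
carry_out:
  translation:
    - [0, -0.023, 0.02]
    - [-0.0005, -0.023, 0.03]
    - [0, 0, 0.035]
    - [0, 0, 0.035]
    - [0, 0, 0.035]
    - [0, 0, 0.035]
    - [0, 0, 0.024]
    - [0, 0, 0]
    - [0, 0, 0]
    - [0, 0, 0]
  turn:
    - [0, 0, -0.037]
    - [0, 0, 0]
    - [0, 0, 0]
    - [0, 0, 0]
    - [0, 0, 0]
    - [0, 0, 0]
    - [0, 0, 0]
    - [0, 0, 0]
    - [0, 0, 0]
    - [0, 0, 0]
  gripper: [-1, -1, -1, -1, -1, -1, -1, -1, 1, 1]
  squeeze: 35

```text
time: 48.15
tool_pos: [0.389, -0.2927, 0.0113]
tool_rot: [3.14, 0.002, 1.521]
contact_force: [-0.2, 0.0, 0.3]
opening: 0.0808
```

Call:
carry_out:
  translation:
    - [0, 0, 0]
    - [0, 0, 0]
    - [0, 0, 0]
    - [0, 0, 0]
    - [0, 0, 0]
  turn:
    - [0, 0, 0]
    - [0, 0, 0]
    - [0, 0, 0]
    - [0, 0, 0]
    - [0, 0, 0]
  gripper: [1, 1, 1, 1, 1]

```text
time: 48.65
tool_pos: [0.3886, -0.2922, 0.0108]
tool_rot: [3.141, 0.001, 1.522]
contact_force: [-0.0, 1.3, 6.6]
opening: 0.06
```

Call:
carry_out:
  translation:
    - [0, 0, -0.01]
    - [0, 0, -0.03]
    - [0, 0, -0.045]
    - [0, 0, -0.045]
    - [0, 0, -0.045]
    - [0, 0, -0.03]
    - [0, 0, 0]
  turn:
    - [0, 0, 0]
    - [0, 0, 0]
    - [0, 0, 0]
    - [0, 0, 0]
    - [0, 0, 0]
    - [0, 0, 0]
    - [0, 0, 0]
  gripper: [1, 1, 1, 1, 1, 1, 1]

```text
time: 49.35
tool_pos: [0.3896, -0.2934, 0.2198]
tool_rot: [3.135, 0.006, 1.522]
contact_force: [0.4, -0.9, -2.4]
opening: 0.0598
```

```bash
python3 st.py; python3 go.py c 0 0 210 0
```

```text
clamp [-135.3  202.2  219.8] clampF [-0.9 -0.5 -2.4] 0.0598 49.35 yaw-clamp 92.27
world target [ 0.603  -0.1765  0.21  ] shift now-frame mm [127.2 207.4  10.4] | shift after turn mm [ 202.2 -135.3    9.8] turn [ 1.00e-02 -1.00e-03  1.61e+00]
```

Call:
carry_out:
  translation:
    - [0, 0, 0]
    - [0, 0, 0]
    - [0, 0, 0]
    - [0, 0, 0]
    - [0, 0, 0]
    - [0, 0, 0]
    - [0, 0, 0]
    - [0, 0, 0]
    - [0, 0, 0]
    - [0, 0, 0]
  turn:
    - [0, 0, 0.146]
    - [0, 0, 0.146]
    - [0, 0, 0.146]
    - [0, 0, 0.146]
    - [0, 0, 0.146]
    - [0, 0, 0.146]
    - [0, 0, 0.146]
    - [0, 0, 0.146]
    - [0, 0, 0.146]
    - [0, 0, 0.146]
  gripper: [1, 1, 1, 1, 1, 1, 1, 1, 1, 1]

```text
time: 50.35
tool_pos: [0.3875, -0.2913, 0.2136]
tool_rot: [-3.139, 0.002, 0.056]
contact_force: [-0.9, 0.0, -2.3]
opening: 0.06
```

Call:
carry_out:
  translation:
    - [0, 0, 0]
    - [0.025, -0.017, 0]
    - [0.025, -0.017, 0]
    - [0.025, -0.017, 0]
    - [0.025, -0.017, 0]
    - [0.025, -0.017, 0]
    - [0.025, -0.017, 0]
    - [0.025, -0.017, 0]
    - [0.025, -0.016, 0]
    - [0, 0, 0]
  turn:
    - [0, 0, 0.15]
    - [0, 0, 0]
    - [0, 0, 0]
    - [0, 0, 0]
    - [0, 0, 0]
    - [0, 0, 0]
    - [0, 0, 0]
    - [0, 0, 0]
    - [0, 0, 0]
    - [0, 0, 0]
  gripper: [1, 1, 1, 1, 1, 1, 1, 1, 1, 1]

```text
time: 51.35
tool_pos: [0.6009, -0.1727, 0.2127]
tool_rot: [-3.14, 0.002, -0.085]
contact_force: [1.3, -0.9, -2.4]
opening: 0.0597
```

Call:
carry_out:
  translation:
    - [0, 0, 0]
    - [0, 0, 0]
    - [0, 0, 0]
  turn:
    - [0, 0, 0]
    - [0, 0, 0]
    - [0, 0, 0]
  gripper: [1, 1, 1]

```text
time: 51.65
tool_pos: [0.5984, -0.1757, 0.2149]
tool_rot: [-3.141, 0.001, -0.089]
contact_force: [-0.6, 0.3, -2.0]
opening: 0.0598
```

```bash
python3 st.py; python3 go.py c -1.2 0 131 0
```

```text
clamp [  0.4   4.7 214.9] clampF [ 0.2  0.7 -2. ] 0.0598 51.65 yaw-clamp -0.05
world target [ 0.6029 -0.1777  0.131 ] shift now-frame mm [ 4.8  1.6 83.9] | shift after turn mm [ 4.7  1.6 83.9] turn [-0.     0.001 -0.001]
```

Call:
carry_out:
  translation:
    - [0.0042, 0.0016, 0]
    - [0, 0, 0.03]
    - [0, 0, 0.03]
    - [0, 0, 0.015]
    - [0, 0, 0.009]
    - [0, 0, 0]
    - [0, 0, 0]
  turn:
    - [0, 0, 0]
    - [0, 0, 0]
    - [0, 0, 0]
    - [0, 0, 0]
    - [0, 0, 0]
    - [0, 0, 0]
    - [0, 0, 0]
  gripper: [1, 1, 1, 1, 1, 1, 1]

```text
time: 52.35
tool_pos: [0.6039, -0.1775, 0.132]
tool_rot: [3.141, -0.002, -0.088]
contact_force: [0.2, -0.2, -2.0]
opening: 0.06
```

```bash
python3 st.py
```

```text
clamp [ -0.9  -1.  132. ] clampF [-0.1 -0.2 -2. ] 0.06 52.35 yaw-clamp -0.0
```

Call:
carry_out:
  translation:
    - [-0.0006, 0, 0.006]
    - [0, 0, 0.004]
    - [0, 0, 0.003]
    - [0, 0, 0.0028]
    - [0, 0, 0]
    - [0, 0, 0]
  turn:
    - [0, 0, 0]
    - [0, 0, 0]
    - [0, 0, 0]
    - [0, 0, 0]
    - [0, 0, 0]
    - [0, 0, 0]
  gripper: [1, 1, 1, 1, 1, 1]

```text
time: 52.95
tool_pos: [0.6028, -0.1769, 0.1159]
tool_rot: [3.141, -0.0, -0.088]
contact_force: [-1.6, 0.3, 4.1]
opening: 0.0597
```

```bash
python3 st.py
```

```text
clamp [ -0.5   0.2 115.9] clampF [0.2 1.6 4.1] 0.0597 52.95 yaw-clamp 0.03
```

Call:
carry_out:
  translation:
    - [0, 0, 0]
    - [0, 0, 0]
    - [0, 0, 0]
    - [0, 0, 0]
    - [0, 0, -0.03]
    - [0, 0, -0.04]
    - [0, 0, -0.04]
    - [0, 0, -0.02]
    - [0, 0, 0]
    - [0, 0, 0]
  turn:
    - [0, 0, 0]
    - [0, 0, 0]
    - [0, 0, 0]
    - [0, 0, 0]
    - [0, 0, 0]
    - [0, 0, 0]
    - [0, 0, 0]
    - [0, 0, 0]
    - [0, 0, 0]
    - [0, 0, 0]
  gripper: [-1, -1, -1, -1, -1, -1, -1, -1, -1, -1]

```text
time: 53.95
tool_pos: [0.6025, -0.1769, 0.2446]
tool_rot: [-3.141, 0.0, -0.088]
contact_force: [0.7, 0.2, -0.1]
opening: 0.0916
```

```bash
python3 blk.py s4 .603 -.1765 1.4825 .105; python3 go.py c 201.5 -39 245 0; python3 - <<'E'
from h import *
p=read_camera("scene");save(p,"sc2.png",(200,140,400,300),4)
E
```

```text
fit [ 0.6027 -0.1761  1.4804] 0.091 score 0.92
key [ 0.6006 -0.2003  0.145 ] from fit key [0.0002 0.0007] [318, 234, 21, 64, 1329]
world target [ 0.6027 -0.1761  0.113 ] shift now-frame mm [  1.   -0.5 130.2] | shift after turn mm [  0.6  -0.7 130.2] turn [-0.001  0.003  0.002]
world target [0.6596 0.0208 0.245 ] shift now-frame mm [  40.  -201.8   -1.7] | shift after turn mm [  40.  -201.8   -1.8] turn [-0.001  0.003  0.   ]
```

View pics/sc2.png

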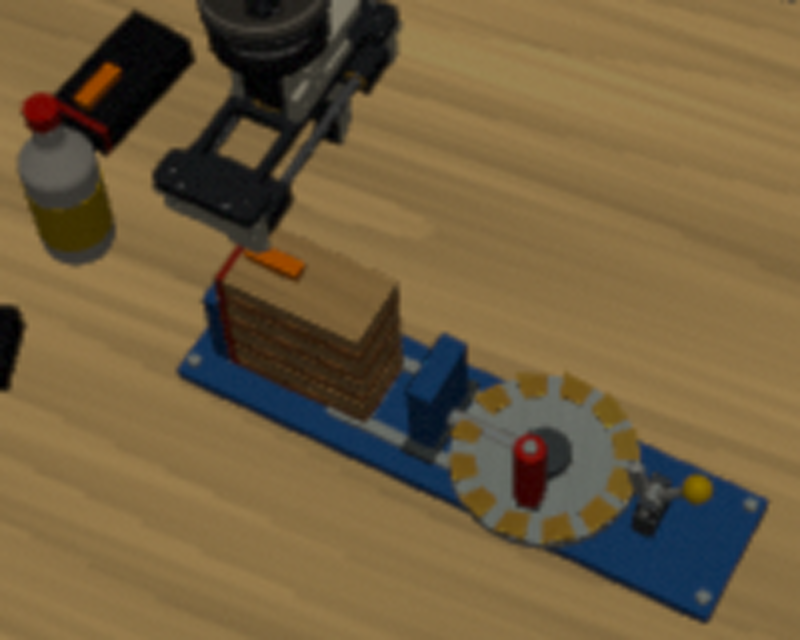

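Call:
carry_out:
  translation:
    - [0.006, -0.029, 0]
    - [0.006, -0.029, 0]
    - [0.006, -0.029, 0]
    - [0.006, -0.029, 0]
    - [0.006, -0.029, 0]
    - [0.006, -0.029, 0]
    - [0.004, -0.028, 0]
    - [0, 0, 0.03]
    - [0, 0, 0.03]
    - [0, 0, 0]
  turn:
    - [0, 0, 0]
    - [0, 0, 0]
    - [0, 0, 0]
    - [0, 0, 0]
    - [0, 0, 0]
    - [0, 0, 0]
    - [0, 0, 0]
    - [0, 0, 0]
    - [0, 0, 0]
    - [0, 0, 0]
  gripper: [-1, -1, -1, -1, -1, -1, -1, -1, -1, -1]

```text
time: 55.1
tool_pos: [0.6573, 0.0213, 0.1791]
tool_rot: [3.142, 0.011, -0.088]
contact_force: [-0.9, 0.3, -0.6]
opening: 0.0916
```

```bash
python3 st.py; python3 go.py c 201.5 -39 84 0; python3 wl.py w5.png
```

```text
clamp [201.8 -36.7 179.1] clampF [ 0.2  1.  -0.6] 0.0916 55.1 yaw-clamp 0.05
world target [0.6596 0.0208 0.084 ] shift now-frame mm [ 3.4  0.3 95.1] | shift after turn mm [ 2.3  0.3 95.1] turn [0.    0.011 0.001]
[0.6588 0.0209 0.1822] [0.6649 0.0862 0.3356] [-0.0325 -0.2447 -0.9691] 55.15
wheel_axis [281. 226.] 0.8 clamp xy [196.2019   0.8903]
wheel_axis [332. 249.] 0.26 clamp xy [177.9887 -38.3677]
crank_top [334. 250.] 0.94 clamp xy [201.0262 -39.7854]
jaw_face [282. 357.] 0.83 clamp xy [96.3171  0.0581]
jaw_face [511.  23.] 0.67 clamp xy [ 333.3415 -150.9704]
orange [275. 150.] 364 clamp@25 [253.0415   5.4316]
orange [315. 156.] 460 clamp@25 [248.2192 -25.1604]
orange [346. 184.] 419 clamp@25 [226.9723 -48.9109]
orange [356. 222.] 426 clamp@25 [196.3861 -58.0455]
orange [352. 261.] 226 clamp@25 [163.6986 -54.8133]
orange [324. 285.] 321 clamp@25 [142.0888 -32.0995]
orange [252. 288.] 215 clamp@25 [139.0562  29.1289]
orange [ 92. 301.] 146 clamp@25 [126.357  166.1259]
orange [294. 293.] 146 clamp@25 [134.7202  -6.4084]
orange [564. 301.] 140 clamp@25 [ 128.4933 -233.435 ]
orange [564. 345.] 98 clamp@25 [  88.2163 -240.0112]
orange [ 91. 344.] 108 clamp@25 [ 85.6487 173.0111]
```

Crank where expected. Descend, grip.

Call:
carry_out:
  translation:
    - [0.001, 0, 0.03]
    - [0, 0, 0.035]
    - [0, 0, 0.032]
    - [0, 0, 0]
    - [0, 0, 0]
    - [0, 0, 0]
    - [0, 0, 0]
    - [0, 0, 0]
    - [0, 0, 0]
    - [0, 0, 0]
  turn:
    - [0, 0, 0]
    - [0, 0, 0]
    - [0, 0, 0]
    - [0, 0, 0]
    - [0, 0, 0]
    - [0, 0, 0]
    - [0, 0, 0]
    - [0, 0, 0]
    - [0, 0, 0]
    - [0, 0, 0]
  gripper: [-1, -1, -1, -1, 1, 1, 1, 1, 1, 1]
  squeeze: 30

```text
time: 56.4
tool_pos: [0.6615, 0.0206, 0.0886]
tool_rot: [-3.142, -0.001, -0.088]
contact_force: [0.6, -0.3, 0.4]
opening: 0.0487
```

Call:
carry_out:
  translation:
    - [0, 0, 0]
    - [0, 0, 0]
    - [0, 0, 0]
    - [0, 0, 0]
    - [0, 0, 0]
    - [0, 0, 0]
  turn:
    - [0, 0, 0]
    - [0, 0, 0]
    - [0, 0, 0]
    - [0, 0, 0]
    - [0, 0, 0]
    - [0, 0, 0]
  gripper: [1, 1, 1, 1, 1, 1]

```text
time: 57.0
tool_pos: [0.6594, 0.0209, 0.088]
tool_rot: [3.142, 0.005, -0.088]
contact_force: [-7.5, -0.4, 4.2]
opening: 0.023
```

```bash
python3 st.py;
```

```text
clamp [201.6 -38.8  88. ] clampF [-1.   7.4  4.2] 0.023 57.0 yaw-clamp 0.03
```

Call:
carry_out:
  translation:
    - [-0.0014, 0.0069, 0]
    - [-0.0006, 0.0069, 0]
    - [-0.0018, 0.0067, 0]
    - [-0.0029, 0.0063, 0]
    - [-0.004, 0.0057, 0]
    - [-0.0049, 0.0049, 0]
    - [-0.0057, 0.004, 0]
    - [-0.0063, 0.0029, 0]
    - [0, 0, 0]
  turn:
    - [0, 0, 0]
    - [0, 0, 0]
    - [0, 0, 0]
    - [0, 0, 0]
    - [0, 0, 0]
    - [0, 0, 0]
    - [0, 0, 0]
    - [0, 0, 0]
    - [0, 0, 0]
  gripper: [1, 1, 1, 1, 1, 1, 1, 1, 1]

```text
time: 57.9
tool_pos: [0.6284, -0.0217, 0.0881]
tool_rot: [3.141, 0.002, -0.088]
contact_force: [-2.4, 0.6, 0.3]
opening: 0.0238
```

```bash
python3 st.py;
```

```text
clamp [156.4 -11.6  88.1] clampF [0.4 2.5 0.3] 0.0238 57.9 yaw-clamp 0.0
```

Call:
carry_out:
  translation:
    - [-0.0067, 0.0018, 0]
    - [-0.0069, 0.0006, 0]
    - [0, 0, 0]
  turn:
    - [0, 0, 0]
    - [0, 0, 0]
    - [0, 0, 0]
  gripper: [1, 1, 1]

```text
time: 58.2
tool_pos: [0.6148, -0.0224, 0.0881]
tool_rot: [3.141, 0.002, -0.088]
contact_force: [-0.5, 1.1, -2.2]
opening: 0.0234
```

```bash
python3 st.py;
```

```text
clamp [154.5   1.8  88.1] clampF [ 1.   0.6 -2.2] 0.0234 58.2 yaw-clamp 0.02
```

Call:
carry_out:
  translation:
    - [-0.0035, -0.0002, 0]
    - [-0.0035, -0.0005, 0]
    - [0, 0, 0]
    - [0, 0, 0]
  turn:
    - [0, 0, 0]
    - [0, 0, 0]
    - [0, 0, 0]
    - [0, 0, 0]
  gripper: [1, 1, 1, 1]

```text
time: 58.6
tool_pos: [0.6087, -0.0212, 0.0881]
tool_rot: [3.141, 0.001, -0.088]
contact_force: [-0.2, -1.3, -0.9]
opening: 0.0235
```

```bash
python3 st.py;
```

```text
clamp [155.2   8.1  88.1] clampF [-1.3  0.1 -0.9] 0.0235 58.6 yaw-clamp 0.02
```

Call:
carry_out:
  translation:
    - [-0.0034, -0.0007, 0]
    - [0, 0, 0]
    - [0, 0, 0]
  turn:
    - [0, 0, 0]
    - [0, 0, 0]
    - [0, 0, 0]
  gripper: [1, 1, 1]

```text
time: 58.9
tool_pos: [0.6056, -0.0201, 0.0882]
tool_rot: [3.141, 0.001, -0.088]
contact_force: [0.0, -2.8, -3.3]
opening: 0.0233
```

```bash
python3 st.py;
```

```text
clamp [156.   11.2  88.2] clampF [-2.8 -0.3 -3.3] 0.0233 58.9 yaw-clamp 0.02
```

Call:
carry_out:
  translation:
    - [-0.0025, -0.0008, 0]
    - [0, 0, 0]
    - [0, 0, 0]
  turn:
    - [0, 0, 0]
    - [0, 0, 0]
    - [0, 0, 0]
  gripper: [1, 1, 1]

```text
time: 59.2
tool_pos: [0.6033, -0.0192, 0.0881]
tool_rot: [3.141, 0.0, -0.088]
contact_force: [1.2, -4.2, -4.3]
opening: 0.0232
```

```bash
python3 st.py;
```

```text
clamp [156.8  13.5  88.1] clampF [-4.1 -1.6 -4.3] 0.0232 59.2 yaw-clamp 0.02
```

Call:
carry_out:
  translation:
    - [-0.0025, -0.001, 0]
    - [0, 0, 0]
    - [0, 0, 0]
  turn:
    - [0, 0, 0]
    - [0, 0, 0]
    - [0, 0, 0]
  gripper: [1, 1, 1]

```text
time: 59.5
tool_pos: [0.6011, -0.0181, 0.0882]
tool_rot: [3.141, -0.0, -0.088]
contact_force: [1.6, -4.7, -4.0]
opening: 0.0233
```

```bash
python3 st.py;
```

```text
clamp [157.6  15.8  88.2] clampF [-4.6 -2.  -4. ] 0.0233 59.5 yaw-clamp 0.01
```

Call:
carry_out:
  translation:
    - [-0.0024, -0.001, 0]
    - [0, 0, 0]
    - [0, 0, 0]
  turn:
    - [0, 0, 0]
    - [0, 0, 0]
    - [0, 0, 0]
  gripper: [1, 1, 1]

```text
time: 59.8
tool_pos: [0.5995, -0.0172, 0.0882]
tool_rot: [3.141, -0.002, -0.088]
contact_force: [3.1, -6.7, -6.1]
opening: 0.0235
```

```bash
python3 st.py;
```

```text
clamp [158.3  17.5  88.2] clampF [-6.4 -3.7 -6.1] 0.0235 59.8 yaw-clamp 0.01
```

Call:
carry_out:
  translation:
    - [-0.0024, -0.0011, 0]
    - [0, 0, 0]
    - [0, 0, 0]
  turn:
    - [0, 0, 0]
    - [0, 0, 0]
    - [0, 0, 0]
  gripper: [1, 1, 1]

```text
time: 60.1
tool_pos: [0.5991, -0.0169, 0.0883]
tool_rot: [3.14, -0.006, -0.088]
contact_force: [9.5, -9.7, -11.9]
opening: 0.0233
```

```bash
python3 st.py;
```

```text
clamp [158.6  18.   88.3] clampF [ -8.9 -10.3 -11.9] 0.0233 60.1 yaw-clamp -0.0
```

Call:
carry_out:
  translation:
    - [0, 0, 0]
    - [0, 0, 0]
    - [0, 0, 0]
    - [0, 0, 0]
    - [0, 0, -0.03]
    - [0, 0, -0.04]
    - [0, 0, -0.04]
    - [0, 0, 0]
  turn:
    - [0, 0, 0]
    - [0, 0, 0]
    - [0, 0, 0]
    - [0, 0, 0]
    - [0, 0, 0]
    - [0, 0, 0]
    - [0, 0, 0]
    - [0, 0, 0]
  gripper: [-1, -1, -1, -1, -1, -1, -1, -1]

```text
time: 60.9
tool_pos: [0.5993, -0.0152, 0.2047]
tool_rot: [3.141, -0.011, -0.088]
contact_force: [1.6, 0.5, 0.3]
opening: 0.0829
```

```bash
python3 st.py; python3 go.py c 344 0 190 0
```

```text
clamp [160.3  17.9 204.7] clampF [ 0.6 -1.5  0.3] 0.0829 60.9 yaw-clamp 0.04
world target [0.6333 0.1662 0.19  ] shift now-frame mm [  17.9 -183.7   14.8] | shift after turn mm [  17.9 -183.7   14.7] turn [ 0.    -0.011  0.001]
```

Call:
carry_out:
  translation:
    - [0.003, -0.03, 0]
    - [0.003, -0.03, 0]
    - [0.003, -0.03, 0]
    - [0.003, -0.03, 0]
    - [0.003, -0.032, 0]
    - [0.003, -0.032, 0]
    - [0, 0, 0]
    - [0, 0, 0]
    - [0, 0, 0]
  turn:
    - [0, 0, 0]
    - [0, 0, 0]
    - [0, 0, 0]
    - [0, 0, 0]
    - [0, 0, 0]
    - [0, 0, 0]
    - [0, 0, 0]
    - [0, 0, 0]
    - [0, 0, 0]
  gripper: [1, 1, 1, 1, 1, 1, 1, 1, 1]

```text
time: 61.8
tool_pos: [0.6303, 0.1657, 0.1979]
tool_rot: [3.141, 0.001, -0.088]
contact_force: [0.1, -1.4, -0.1]
opening: 0.0199
```

```bash
python3 st.py; python3 go.py c 344 0 83 0
```

```text
clamp [343.3   3.  197.9] clampF [-1.4 -0.2 -0.1] 0.0199 61.8 yaw-clamp -0.01
world target [0.6333 0.1662 0.083 ] shift now-frame mm [  3.1  -0.7 114.9] | shift after turn mm [  3.   -0.7 114.9] turn [ 0.     0.001 -0.   ]
```

Call:
carry_out:
  translation:
    - [0.002, -0.001, 0]
    - [0, 0, 0.03]
    - [0, 0, 0.03]
    - [0, 0, 0.03]
    - [0, 0, 0.025]
    - [0, 0, 0]
  turn:
    - [0, 0, 0]
    - [0, 0, 0]
    - [0, 0, 0]
    - [0, 0, 0]
    - [0, 0, 0]
    - [0, 0, 0]
  gripper: [1, 1, 1, 1, 1, 1]

```text
time: 62.4
tool_pos: [0.6305, 0.166, 0.0794]
tool_rot: [3.14, 0.007, -0.089]
contact_force: [-0.8, -0.0, -0.6]
opening: 0.0002
```

Call:
carry_out:
  translation:
    - [0, 0.007, 0]
    - [0, 0.007, 0]
    - [0, 0.007, 0]
    - [0, 0.007, 0]
    - [0, 0.007, 0]
    - [0, 0.007, 0]
    - [0, 0.007, 0]
    - [0, 0.004, 0]
    - [0, 0, 0]
    - [0, 0, 0]
  turn:
    - [0, 0, 0]
    - [0, 0, 0]
    - [0, 0, 0]
    - [0, 0, 0]
    - [0, 0, 0]
    - [0, 0, 0]
    - [0, 0, 0]
    - [0, 0, 0]
    - [0, 0, 0]
    - [0, 0, 0]
  gripper: [1, 1, 1, 1, 1, 1, 1, 1, 1, 1]

```text
time: 63.4
tool_pos: [0.628, 0.1145, 0.0831]
tool_rot: [-3.141, 0.0, -0.088]
contact_force: [-0.0, -0.6, -0.4]
opening: 0.0005
```

```bash
python3 st.py
```

```text
clamp [292.1   0.7  83.1] clampF [-0.6 -0.  -0.4] 0.0005 63.4 yaw-clamp 0.01
```

Call:
carry_out:
  translation:
    - [0, -0.02, 0]
    - [0, -0.02, -0.02]
    - [0, 0, -0.04]
    - [0, 0, -0.04]
    - [0, 0.03, -0.03]
    - [0, 0.03, -0.03]
    - [0, 0.03, 0]
    - [0, 0.03, 0]
    - [0, 0, 0]
    - [0, 0, 0]
  turn:
    - [0, 0, 0]
    - [0, 0, 0]
    - [0, 0, 0]
    - [0, 0, 0]
    - [0, 0, 0]
    - [0, 0, 0]
    - [0, 0, 0]
    - [0, 0, 0]
    - [0, 0, 0]
    - [0, 0, 0]
  gripper: [1, 1, 1, 1, 1, 1, 1, 1, 1, 1]

```text
time: 64.4
tool_pos: [0.621, 0.0348, 0.2432]
tool_rot: [-3.141, 0.0, -0.089]
contact_force: [0.4, 0.2, -0.3]
opening: 0.0004
```

```bash
python3 st.py; python3 wl.py w6.png; python3 - <<'E'
from h import *
p=read_camera("scene");save(p,"sc3.png",(220,180,420,310),4)
E
```

```text
clamp [212.1   0.7 243.2] clampF [ 0.3 -0.4 -0.3] 0.0004 64.4 yaw-clamp -0.04
[0.621  0.0355 0.2431] [0.6269 0.0998 0.3997] [-0.022  -0.245  -0.9693] 64.45
wheel_axis [327. 223.] 0.59 clamp xy [194.3741   1.8589]
wheel_axis [516.  54.] 0.54 clamp xy [ 340.338  -157.6389]
pawl_knob [330. 150.] 0.81 clamp xy [263.2806  -1.2637]
jaw_face [326. 364.] 0.63 clamp xy [59.7313  2.5156]
orange [363. 167.] 137 clamp@25 [244.636  -31.8689]
orange [384. 192.] 160 clamp@25 [221.7918 -52.3813]
orange [390. 223.] 138 clamp@25 [191.2573 -59.7322]
orange [380. 252.] 155 clamp@25 [161.5784 -50.6363]
orange [318. 303.] 61 clamp@25 [107.6836  11.1719]
orange [471. 370.] 182 clamp@25 [  29.5483 -151.9325]
```

View pics/w6.png

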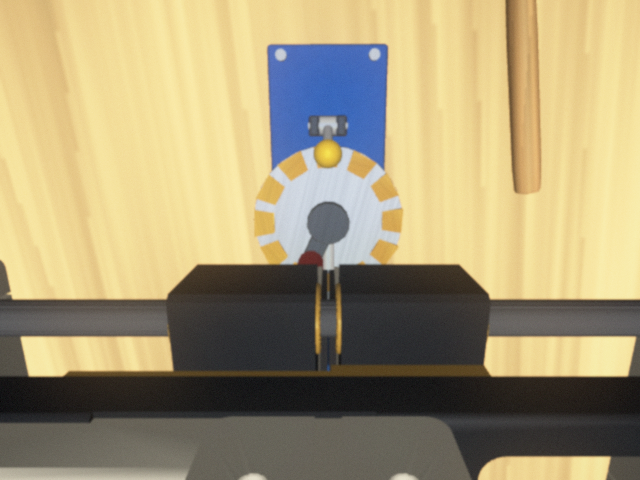

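View pics/sc3.png

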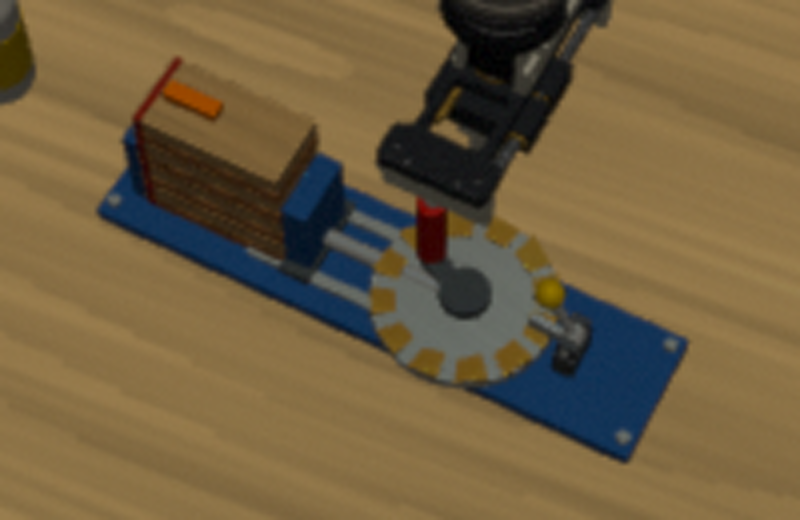

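```bash
python3 -c "
from h import *;print(robot.hand_in())"
```

```text
the job is handed in; nothing more can be done
None
```

I handed the job in at about 64 s of the 192 s allowed. The clamp is loaded with all four pale riser blocks.

**What I did**
- I threw the pawl off and wound the wheel back to its stop, with the jaw face seen at about 95 mm.
- I stacked the four blocks red end to the fence. One had been knocked about 4 cm aside, so I found it again before picking it up.
- I wound the jaw in until the crank stalled, at roughly 13 N along its path, and tipped the pawl back onto the wheel.
- I did not touch the black look-alikes, the glue bottle, the hammer or the carton.

**Last checks**
- **Stack:** each block came to rest at its seated height and fitted within about 1–2 mm of its place in the wrist view. The last scene picture shows the pile flush, with the jaw against it. I did not re-measure the pile after the jaw closed.
- **Jaw:** the crank stopped at a jaw reading of about 0.022, just inside the expected 0.023–0.027. The blocks had probably been pushed their 1–2 mm of play towards the fence.
- **Pawl:** it is down on the wheel but probably riding a tooth's ramp, at roughly 0.2 rad rather than 0. The jaw stopped partway between two teeth, so it could not drop fully without loosening the jaw.

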